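Load a spring on the dead-weight tester up to its mark

ROBOT

A 7-joint arm with a two-finger parallel gripper is mounted at the origin on a cart in front of the work surface, level with it; the furniture and walls round the work are solid. World frame = base frame: x ahead of the robot, y to its left, z up, the work surface at z = 0. Lengths are in m, angles in rad, forces in N, time in s.
With the tool pointing down it reaches from about 0.4 to 0.85 m from the base axis. Payload 4.5 kg.
Tool frame: the origin (TCP) lies where the fingers leave the gripper's body, on its centre line; the fingertips stand 64 mm ahead of it and the grasp point (between the pads) lies 45 mm ahead of it; z points along the fingers, y is the line along which they close (so a half turn about z gives the same grasp; the last joint's range is limited). The gripper opens to 88 mm and grips with 3 to 60 N. Pads are 18 mm wide; open, the fingers measure 123 mm over their backs; the gripper's body (75 mm by 187 mm) begins 45 mm behind the grasp point.
Start: joints at [1.182, 0.689, -0.195, 1.565, 0.157, 0.902, -0.215], TCP at [0.256, -0.57, 0.303] pointing down, gripper open.
Joint ranges: [-3.01, 3.01], [-0.46, 2.08], [-1.47, 1.51], [0.13, 2.56], [-1, 4.14], [0.04, 2.09], [-2.66, 2.66]. Speed limits (rad/s): [2.57, 2.57, 3.14, 3.14, 3.14, 3.14, 3.14].

INTERFACE

Orientations are given as a unit quaternion [x, y, z, w].
In Python, from plant import r gives the robot as it stands.
- The arm moves only by the tool play_rows, never from a script. Its arguments are lists of equal length, an entry for each row: "translation": the shift along the tool's x, y, z in m, a list of three; "delta_rot": the turn, a rotation vector about the tool's x, y, z in degrees, a list of three; "grip": the opening, from -1 (shut) to 1 (fully open). In form: {"translation": [[x, y, z], ...], "delta_rot": [[rx, ry, rz], ...], "grip": [grip, ...]}. A call has 1 to 20 rows; each row shifts and turns the commanded pose from where the row before left it, along the tool's axes as they then stand; what a row does not reach is not made up. A row lasts 1/8 s, in which the tool goes at most 62.5 mm and 10.7 degrees, less where a joint would pass 70% of its speed; a pose out of reach is approached as far as the arm can. A call with a gripper value outside its range is refused whole. The fingers move at their own pace and stop on an object; "squeeze" is the grip in N (left out, the last holds). Time passes only in rows, so rows that do not move let the fingers close. It gives the time, the measured TCP pose, the force, the opening and the grip force at its end, in the units of the state.
- r.get_state(): the state, without advancing time (a new reading comes with each control period).
- r.snapshot(name): name is "scene" or "top"; returns the picture (384x512x3 uint8, blue, green, red); there is no depth.
- r.get_calibration(name): a dict with "intrinsics" (3x3 intrinsics, pixels), "k1" (the pictures are not rectified: a ray, as slopes to the right and down, at radius r is drawn at 1 + k1 r^2 times it, then the intrinsics apply), "eye" and "rotation" of the camera in the world. Camera axes: x right, y up, looking along -z (the intrinsics and any distortion apply to the point x, -y, -z); pixel columns grow to the right and rows downward; lengths in m; the calibration is good to about 2 mm. A picture is of the moment at which its call begins. get_calibration takes no time and is no camera call.
- r.finish_job(): hands the job in; it is judged then, once.
Trained networks look in the newest picture that a camera, given by its name, has taken for a name from the list of things; names that differ only in an ending like _2 or _b are one class to them, and where a whole thing is asked for, a point or a joint stands for the part that bears it (a point fixed in the world has none). Each returns a list of dicts, best first, with "confidence" (0 to 1); they miss things now and then, are a little off and sometimes report something else, mostly with a low value. They report only what shows in the picture. A call takes as long as a camera call. They do not tell look-alikes from the thing itself.
- r.look_for(camera, target): "point" ([x, y, z] in m, in world coordinates, good to about 4 mm: the middle of the surface that is visible of it).
- r.silhouettes(camera, target): "pixels" (384x512 bool, what is visible of it).
The state is a dict: "clock": time; "q": joint angles; "qd": joint speeds; "joint_torque": joint torques, N m; "tool_pos": TCP position; "eef_rot": TCP orientation; "contact_force": force on the tool from outside, world axes, zero at the start; "moment": the same for the moment, N m; "opening": opening from 0.0 (shut) to 1.0 (fully open); "finger_force": force on a finger pad.
Only numpy, scipy, OpenCV 4.12 (cv2) and the standard library are available. Lean on these libraries where they do the work, as an engineer would, in place of code of your own. Each camera call takes 0.05 s, during which the arm holds its last target. There are 200 camera calls.

TASK

Check the spring in the dead-weight tester: thread the brass weights, one at a time, over its guide rod and set each down gently on the sprung pan, centred, until the pointer stands between the two long lines of the scale, then let go. The rod has been knocked a little out of upright, so feel for its end with the weight without pressing hard and straighten it as you lower the weight; do not drop a weight down the rod, force the tester or push the pan well past the lower line. Leave the weights you do not need and the other things where they are.

Things in the scene. Friction and masses are not known exactly. Their poses are not given: they have to be found in the camera images.
- tester: Dead-weight spring tester fixed to the bench. Grey base 96 (x) by 140 mm (y -94 to +46), 14 mm high, 18 with its screws. Origin: on the bench, on the vertical axis of spring and pan; z up, -y towards pillar and scale, -x face within 20 degrees of the robot. An open coil spring (44 mm tall, 42 mm across) carries a round pan; a guide rod stands up through it. Load it with 15 N at most in all
- rod_foot (a point): Centre of the stiff ball foot of the steel guide rod, on the axis, 22 mm above the bench. The rod is 8 mm thick, 76 mm long from here, with a flat end 98 mm above the bench. It stays where it is put and gives way sideways at about 5 N at the tip, 9 N at pan height: a weight threaded on it can straighten it. Straight down its sprung foot gives 1 mm for every 4 N, 4 mm in all
- rod_end (a point): Where the middle of the rod's end would be if the rod were upright: on the axis, 98 mm above the bench (fixed to the tester, not to the rod). The rod has been knocked over: its true end starts up to 5.5 mm from here in x and up to 5.5 mm in y, any way round. The lean is not measured
- scale (a point): Middle of the face of the upright scale plate (30 mm wide in y, 3 mm thick, top 90 mm above the bench), facing the tester's -x, 78 mm to -y of the axis and 8.5 mm to +x. Two long black lines 5 mm apart are the mark; the short ones are 2 mm divisions. Between it and the pan, 52 mm from the axis, stands a guide pillar 8 mm thick and 100 mm high
- pan_face (a point): Centre of the upper face of the flat round steel pan (70 mm across, 4 mm thick, no rim, 18 mm hole in the middle). It is 66 mm above the bench when the pan is right up and sinks with it. An arm joins it on the -y side to a bush on the pillar; its other sides are free
- pan (a joint): How far the pan has sunk, m: 0 right up, 0.026 on its stop. Spring about 340 N/m: each weight sinks it about 4 mm (3.7 to 4.3); empty it rides at 3 to 6.5 mm. A pointer on its arm runs before the scale: at the upper long line at 0.013, at the lower at 0.018. Two or three weights bring it between them. Past 0.022 the spring is overloaded
- weight_1: One of four equal bored brass weights: a disc 44 mm across and 12 mm thick with a plain 10 mm hole through its middle, about 0.14 kg, lying flat on a square grey felt mat (170 mm, 3 mm thick), neighbours about 80 mm apart between centres. Origin: centre of its underside, z up
- weight_2: One of four equal bored brass weights: a disc 44 mm across and 12 mm thick with a plain 10 mm hole through its middle, about 0.14 kg, lying flat on a square grey felt mat (170 mm, 3 mm thick), neighbours about 80 mm apart between centres. Origin: centre of its underside, z up
- weight_3: One of four equal bored brass weights: a disc 44 mm across and 12 mm thick with a plain 10 mm hole through its middle, about 0.14 kg, lying flat on a square grey felt mat (170 mm, 3 mm thick), neighbours about 80 mm apart between centres. Origin: centre of its underside, z up
- weight_4: One of four equal bored brass weights: a disc 44 mm across and 12 mm thick with a plain 10 mm hole through its middle, about 0.14 kg, lying flat on a square grey felt mat (170 mm, 3 mm thick), neighbours about 80 mm apart between centres. Origin: centre of its underside, z up
- tin: bystander: round aluminium parts tin with a glass-topped lid, 52 mm across, 23 mm high, on the bench behind the mat; origin at the centre of its underside
- eye_loupe: bystander: black and orange eye loupe standing on its rim, 32 mm across, 27 mm high, behind the tester; origin at the centre of its underside
- block: bystander: six-sided steel bench block with holes, 36 x 42 x 25 mm, on the bench in front of the tester; origin at the centre of its underside
Not all that is in view belongs to the job. What is shaped like the weight_1 but black is not meant.

How it is judged:
By the outcome, as a careful person would: the job done as asked, in the order asked, and still so for the second after the job is handed in, with the robot touching nothing.
It also fails if it takes over 72 s, if anything falls off the work surface, if the arm or the gripper's body presses on something with over 40 N, if the wrist force passes 120 N, or if a joint passes its speed limit or range.

## Working session

There is one attempt and no reset: what is moved stays moved. The work goes in short steps, Python scripts to look and compute and a tool call to move; the robot and the scene stay as the last step left them, time stands still between calls to the robot, and variables do not carry over. Pictures are saved under pics/ and viewed, at most 10 in all, crops included, and the job is handed in when it is done.

Besides the shell and the picture viewer there is one more tool, called after "Emit:" as a command line: name --argument value ..., lists and objects as JSON in quotes. play_rows: Moves the arm, as the interface text tells. Its arguments: {"type":"object","properties":{"translation":{"type":"array","items":{"type":"array","items":{"type":"number"}}},"delta_rot":{"type":"array","items":{"type":"array","items":{"type":"number"}}},"grip":{"type":"array","items":{"type":"number"}},"squeeze":{"type":"number"}},"required":["translation","delta_rot","grip"]}

```bash
ls; mkdir -p pics; python3 - <<'E'
from plant import r
import cv2,numpy as np
for c in("scene","top"):
    cv2.imwrite(f"pics/{c}0.png",r.snapshot(c)); k=r.get_calibration(c); print(c,k)
for c in("scene","top"):
    for t in("weight_1","tester","pan_face","scale","tin","eye_loupe","block"):
        try: print(c,t,[(np.round(d["point"],4).tolist(),round(d["confidence"],2)) for d in r.look_for(c,t)][:6])
        except Exception as e: print(c,t,e)
print(r.get_state())
E
```

```text
pics
scene {'intrinsics': array([[346.44677466,   0.        , 252.48266863],
       [  0.        , 346.44677466, 187.96962306],
       [  0.        ,   0.        ,   1.        ]]), 'k1': 0.022114430861891243, 'eye': array([ 0.91559751, -0.3573701 ,  0.88987762]), 'rotation': array([0.25432556, 0.11129793, 0.36810355, 0.88737312])}
top {'intrinsics': array([[461.36347316,   0.        , 262.51688842],
       [  0.        , 461.36347316, 195.88304311],
       [  0.        ,   0.        ,   1.        ]]), 'k1': -0.052938080426722066, 'eye': array([ 0.37620912, -0.02555078,  1.48960464]), 'rotation': array([-0.0451498 ,  0.04757281,  0.70621845, -0.70494952])}
scene weight_1 [([0.5251, -0.3227, 0.0158], 0.72), ([0.5667, 0.2608, 0.0136], 0.62), ([0.4731, 0.3231, 0.0126], 0.6), ([0.4172, 0.1434, 0.0099], 0.52)]
scene tester [([0.526, -0.3217, 0.0181], 0.93)]
scene pan_face [([0.5176, -0.2967, 0.062], 0.75)]
scene scale [([0.5202, -0.3161, 0.0151], 0.59)]
scene tin []
scene eye_loupe []
scene block [([0.4151, -0.1602, 0.0283], 0.63)]
top weight_1 [([0.4754, 0.3256, 0.0113], 0.71), ([0.412, 0
[... 346 characters left out ...]
: 0.8, 'q': array([ 1.18179523,  0.68903939, -0.19460933,  1.56530428,  0.15730537,
        0.90253076, -0.21512714]), 'qd': array([ 0.00020913, -0.0015379 , -0.00029532,  0.00107123,  0.0010216 ,
        0.00170067,  0.00025683]), 'joint_torque': array([-5.32312024e-04, -5.27443814e+01, -1.26707677e+00, -1.53740430e+01,
       -5.18138870e-02, -8.27884069e-04,  4.14396334e-05]), 'tool_pos': array([ 0.25647649, -0.56996345,  0.30277967]), 'eef_rot': array([9.77737337e-01, 2.09832544e-01, 1.29119476e-05, 4.99255690e-05]), 'contact_force': array([-0.54830302,  0.32078087, -0.4818948 ]), 'moment': array([ 0.02675736, -0.03596345, -0.02350896]), 'finger_force': 0.0, 'opening': 1.000234584803943}
```

View pics/scene0.png

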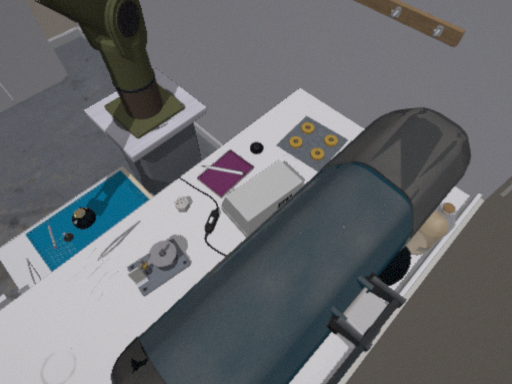

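View pics/top0.png

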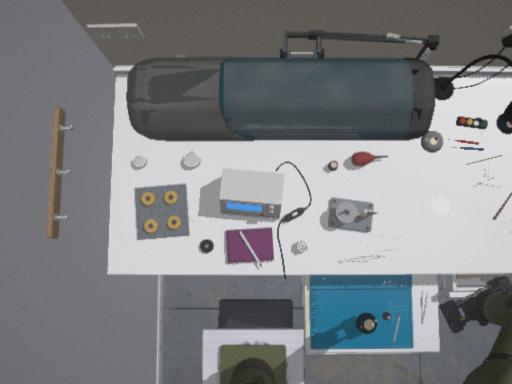

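The scene picture shows the tester at about (158,258) and the brass weights at about (296-331,127-154). In the top picture the tester is at (350,213), the four weights at (148-174,197-226) and the black look-alike at (206,246). A long dark hood overhangs the rear.

```bash
cat > h.py <<'E'
import numpy as np,cv2
from scipy.spatial.transform import Rotation as R
from plant import r
C={c:r.get_calibration(c) for c in("scene","top")}
def ray(c,p):
    k=C[c];K=k["intrinsics"];d=np.array([(p[0]-K[0,2])/K[0,0],(p[1]-K[1,2])/K[1,1]]);s=d.copy()
    for _ in range(20): s=d/(1+k["k1"]*(s@s))
    return k["eye"],R.from_quat(k["rotation"]).apply([s[0],-s[1],-1])
def onz(c,p,z):
    e,d=ray(c,p);return e+d*(z-e[2])/d[2]
def proj(c,X):
    k=C[c];v=R.from_quat(k["rotation"]).inv().apply(np.atleast_2d(X)-k["eye"])
    s=np.c_[v[:,0]/-v[:,2],-v[:,1]/-v[:,2]];s=s*(1+k["k1"]*(s**2).sum(1,keepdims=True))
    K=k["intrinsics"];return s*[K[0,0],K[1,1]]+[K[0,2],K[1,2]]
E
python3 - <<'E'
from h import *
im={c:cv2.imread(f"pics/{c}0.png") for c in C}
for c in C:
    hsv=cv2.cvtColor(im[c],cv2.COLOR_BGR2HSV)
    m=((hsv[...,0]>10)&(hsv[...,0]<30)&(hsv[...,1]>110)&(hsv[...,2]>70)).astype(np.uint8)
    n,l,s,ce=cv2.connectedComponentsWithStats(m)
    for i in range(1,n):
        p=onz(c,ce[i],.012)
        if s[i,4]>15 and .3<p[0]<.65 and .1<p[1]<.6: print(c,s[i],np.round(ce[i],1),np.round(p,4))
for c in C:
    r.snapshot(c)
    for t in("pan_face","rod_foot","scale"):
        for d in r.silhouettes(c,t)[:2]:
            y,x=np.nonzero(d["pixels"]); print(c,t,round(d["confidence"],2),x.min(),x.max(),y.min(),y.max(),len(x),np.round(onz(c,[x.mean(),y.mean()],.062),4))
a=cv2.resize(im["scene"][225:300,115:200],None,fx=8,fy=8,interpolation=cv2.INTER_CUBIC)[:600]
cv2.imwrite("pics/s1.png",a)
b=cv2.resize(im["top"][185:245,315:390],None,fx=10,fy=10,interpolation=cv2.INTER_CUBIC)
cv2.imwrite("pics/t1.png",b)
E
```

```text
scene [301 123  13  11 108] [307.4 127.7] [0.4773 0.3241 0.012 ]
scene [324 135  14  11 115] [330.2 140.2] [0.5653 0.3351 0.012 ]
scene [289 137  13  11 111] [295.2 141.9] [0.4889 0.2496 0.012 ]
scene [311 148  13  12 122] [317.  153.6] [0.5699 0.2621 0.012 ]
top [165 191  13  13  91] [170.8 197.1] [0.5677 0.2658 0.012 ]
top [142 193  13  12  95] [147.8 198.4] [0.5635 0.3404 0.012 ]
top [168 216  13  13  96] [174. 222.] [0.487  0.2537 0.012 ]
top [145 220  12  12  92] [150.7 225.6] [0.4756 0.3284 0.012 ]
scene rod_foot 0.55 128 189 239 293 1893 [ 0.5347 -0.3216  0.062 ]
scene scale 0.6 127 190 240 295 1976 [ 0.5354 -0.3227  0.062 ]
top pan_face 0.58 336 362 201 223 398 [ 0.5143 -0.2936  0.062 ]
top rod_foot 0.87 328 375 197 231 1278 [ 0.5074 -0.3047  0.062 ]
top scale 0.87 328 374 198 230 1231 [ 0.5064 -0.3052  0.062 ]
```

View pics/s1.png

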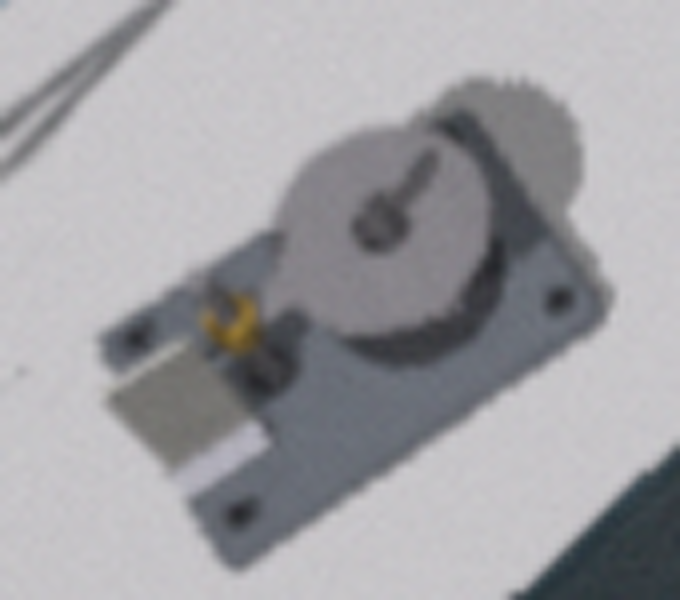

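View pics/t1.png

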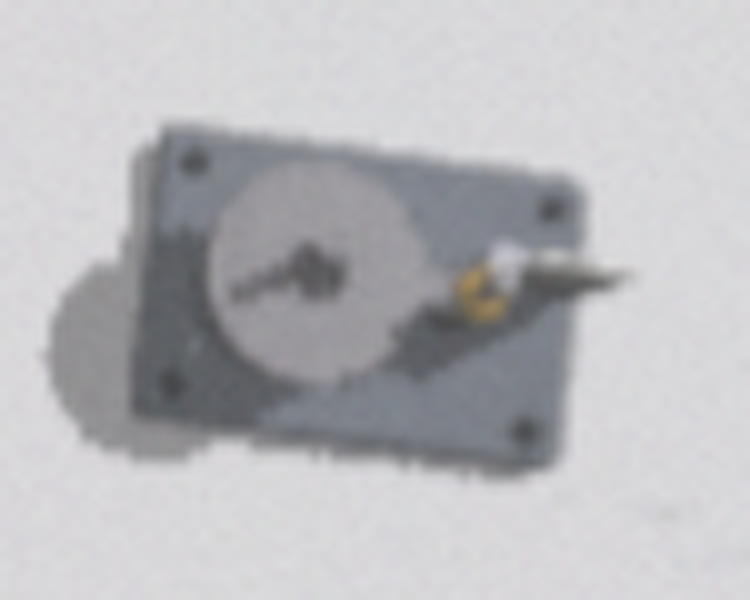

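The crops show the whole tester. The screws are visible, and the pan is centred at about (346.8,212) in the top picture and (162.8,253.9) in the scene picture. The streak on the pan is the rod's shadow. I'll fit the tester pose and look for the rod.

```bash
cat > fit.py <<'E'
from h import *
from scipy.optimize import least_squares
T=lambda p:(np.array(p)-4.5)/10+[315,185]
S=lambda p:(np.array(p)-3.5)/8+[115,225]
# (sx,sy): screw signs in tester frame ; -y = scale side, -x = robot side
top={(1,1):(193,162),(1,-1):(550,210),(-1,-1):(524,430),(-1,1):(172,383)}
sc={(1,1):(558,300),(1,-1):(240,515),(-1,-1):(137,338)}
def model(p,X):
    c,s=np.cos(p[2]),np.sin(p[2]);X=np.atleast_2d(X).astype(float)
    return np.c_[p[0]+c*X[:,0]-s*X[:,1],p[1]+s*X[:,0]+c*X[:,1],X[:,2]]
def res(q,cam=None):
    o=[]
    for c,D,f,pc in(("top",top,T,(318,270)),("scene",sc,S,(382,231))):
        if cam and c!=cam: continue
        for k,v in D.items(): o.append(proj(c,model(q,[k[0]*q[3],-.024+k[1]*q[4],.017]))[0]-f(v))
        o.append(proj(c,model(q,[0,0,.0615]))[0]-f(pc))
    return np.ravel(o)
if __name__=="__main__":
    for cam in(None,"top","scene"):
        s=least_squares(lambda q:res(q,cam),[.51,-.3,0,.04,.06]);print(cam,np.round(s.x,4),np.degrees(s.x[2]),np.round(s.fun,1))
    q=least_squares(res,[.51,-.3,0,.04,.06]).x
    A=[]
    for c,x0,y0,w in(("scene",145,232,36),("top",328,194,36)):
        im=np.mean([r.snapshot(c) for _ in range(4)],0)[y0:y0+w,x0:x0+w]
        im=np.clip((im-im.min())*255/(np.percentile(im,99)-im.min()),0,255).astype(np.uint8)
        a=cv2.resize(im,None,fx=11,fy=11,interpolation=cv2.INTER_CUBIC)
        for z,col in((.0615,(0,0,255)),(.098,(0,255,0))):
            u=(proj(c,model(q,[0,0,z]))[0]-[x0,y0])*11+5;print(c,z,u);cv2.circle(a,tuple(int(i) for i in u),3,col,-1)
        A.append(a)
    cv2.imwrite("pics/rod.png",np.hstack(A))
    print(r.get_state()["clock"])
E
python3 fit.py
```

```text
None [ 0.5148 -0.292  -0.1389  0.0359  0.058 ] -7.958131340639048 [ 0.8 -0.2  0.8 -0.1  1.  -0.   0.3 -0.2  0.1  0.1  0.4 -0.3  0.3 -0.3
  0.3 -0.3  0.4 -0.9]
top [ 0.5144 -0.29   -0.1361  0.0358  0.0575] -7.7967461879877025 [ 0.4 -0.   0.  -0.1  0.3 -0.  -0.1 -0.1 -0.5  0.2]
scene [ 0.5152 -0.2934 -0.1401  0.0358  0.0578] -8.02990934125712 [-0.   0.2 -0.1  0.1  0.1  0.2  0.  -0.4]
scene 0.0615 [199.74899001 230.66017581]
scene 0.098 [162.12363362 168.84147442]
top 0.0615 [207.58527147 198.87238928]
top 0.098 [231.81740788 186.04095136]
1.6
```

View pics/rod.png

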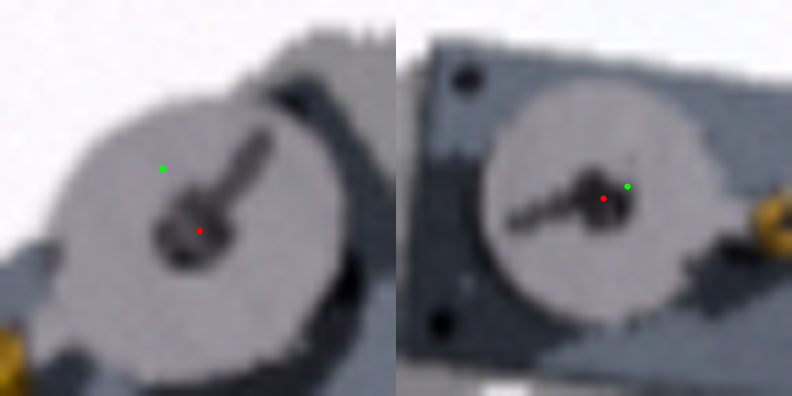

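Fit residuals are under 1 px. The rod is nearly the same grey as the pan, so I'll stretch the contrast and use its shadow.

```bash
python3 - <<'E'
from fit import *
q=least_squares(res,[.51,-.3,0,.04,.06]).x
shc=[]
for nm,c,f,p,tip in(("t","top",T,(156,352),None),("s","scene",S,(478,182),None)):
    b=onz(c,f(p),0.0);pc=onz(c,f({"t":(318,270),"s":(382,231)}[nm]),.0615)
    L=(b-pc)/.0615;print(c,"light slope",L[:2])
    tp={"scene":(np.array((265,130))-5)/11+[145,232],"top":(np.array((516-396,222))-5)/11+[328,194]}[c]
    t=onz(c,tp,.0615);print("shadow tip",t, "rel pan centre",t-pc)
    shc.append((L,t-pc))
A=[]
for c,x0,y0,w in(("scene",145,232,36),("top",328,194,36)):
    im=np.mean([r.snapshot(c) for _ in range(8)],0)[y0:y0+w,x0:x0+w]
    g=im.mean(2);m=np.median(g[10:26,10:26]);print(c,m)
    a=np.clip((g-m)*6+128,0,255).astype(np.uint8)
    A.append(cv2.resize(a,None,fx=11,fy=11,interpolation=cv2.INTER_CUBIC))
cv2.imwrite("pics/rod2.png",np.hstack(A))
E
```

```text
top light slope [-0.33472007  0.68122699]
shadow tip [ 0.50828918 -0.2669128   0.0615    ] rel pan centre [-0.00674898  0.02484532  0.        ]
scene light slope [-0.33614242  0.62839805]
shadow tip [ 0.50550455 -0.26615895  0.0615    ] rel pan centre [-0.01059133  0.02799299  0.        ]
scene 131.60416666666669
top 154.64583333333331
```

View pics/rod2.png

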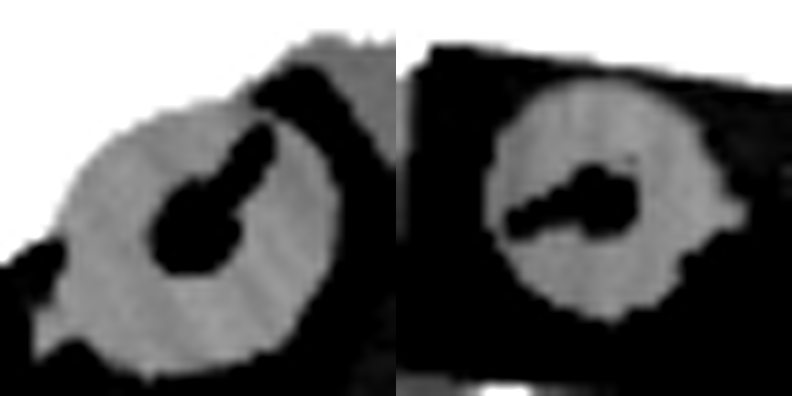

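The stretched view shows the hole and the rod's shadow but not the rod. From the shadow, the tip leans about (+4,+2) mm in world. I'll check hood clearance and plan the first move.

```bash
cat > go.py <<'E'
from h import *
import sys
def plan(x,y,z,phi=53.):
    s=r.get_state();p=s["tool_pos"];M=R.from_quat(s["eef_rot"]).as_matrix()
    f0=np.degrees(np.arctan2(M[1,0],M[0,0]));d=np.array([x,y,z])-p
    dz=-(phi-f0)
    print("clock",round(s["clock"],2),"pos",np.round(p,4),"phi",round(f0,2),"tilt",np.round(np.degrees(np.arccos(-M[2,2])),2),"turn z",round(dz,1))
    print(" tool shift, yaw now",np.round(M.T@d,4)," after yaw",np.round(R.from_rotvec([0,0,np.radians(-dz)]).as_matrix().T@np.eye(3)@np.zeros(3),0)[:0], np.round((M@R.from_rotvec([0,0,np.radians(dz)]).as_matrix()).T@d,4))
    print(" F",np.round(s["contact_force"],2),"open mm",round(s["opening"]*88,2),"ff",round(s["finger_force"],1))
if __name__=="__main__": plan(*[float(a) for a in sys.argv[1:]])
E
python3 - <<'E'
from h import *
for a,b in(((222,138),(330,165)),((145,135),(360,125)),((415,135),(190,320))):
    e1,d1=ray("top",a);e2,d2=ray("scene",b)
    t=np.linalg.lstsq(np.c_[d1,-d2],e2-e1,rcond=None)[0];print(e1+d1*t[0],e2+d2*t[1])
from go import plan
plan(.488,.2517,.25)
for n,c in(("box top",(222,208)),("box top",(252,172)),("box",(282,180))): print(n,onz("top",c,.07))
E
```

```text
[0.70065751 0.08134046 0.25145944] [0.70665663 0.08712603 0.25353096]
[0.711632   0.29625016 0.24513896] [0.67262391 0.25921631 0.22504862]
[ 0.69518225 -0.43539666  0.3046632 ] [ 0.75242747 -0.34920102  0.29025976]
clock 2.4 pos [ 0.2565 -0.57    0.3028] phi 24.22 tilt 0.01 turn z -28.8
 tool shift, yaw now [ 0.5483 -0.6543  0.0527]  after yaw [] [ 0.7956 -0.3096  0.0527]
 F [-0.8   0.38 -0.09] open mm 88.17 ff 0.0
box top [0.52595797 0.09479743 0.07      ]
box top [0.63890928 0.00210171 0.07      ]
box [ 0.61343713 -0.09147986  0.07      ]
```

Emit:
play_rows --translation '[[0, 0, 0], [0, 0, 0], [0, 0, 0], [0.056, 0, 0], [0.056, 0, 0], [0.056, 0, 0], [0.056, 0, 0], [0.056, 0, 0], [0.056, 0, 0], [0.045, -0.03, 0.004], [0.045, -0.03, 0.004], [0.045, -0.03, 0.004], [0.045, -0.03, 0.004], [0.045, -0.03, 0.004], [0.045, -0.03, 0.004], [0.045, -0.03, 0.004], [0.045, -0.03, 0.004], [0.045, -0.03, 0.004], [0.045, -0.03, 0.004]]' --delta_rot '[[0, 0, -9.6], [0, 0, -9.6], [0, 0, -9.6], [0, 0, 0], [0, 0, 0], [0, 0, 0], [0, 0, 0], [0, 0, 0], [0, 0, 0], [0, 0, 0], [0, 0, 0], [0, 0, 0], [0, 0, 0], [0, 0, 0], [0, 0, 0], [0, 0, 0], [0, 0, 0], [0, 0, 0], [0, 0, 0]]' --grip '[0.36, 0.36, 0.36, 0.36, 0.36, 0.36, 0.36, 0.36, 0.36, 0.36, 0.36, 0.36, 0.36, 0.36, 0.36, 0.36, 0.36, 0.36, 0.36]' --squeeze 30

```text
clock: 4.78
tool_pos: [0.4897, 0.2402, 0.2627]
eef_rot: [0.895, 0.446, 0.0, 0.0]
contact_force: [1.2, 0.0, -0.6]
opening: 0.681
finger_force: 0.0
```

```bash
python3 go.py .488 .2517 .068
```

```text
clock 4.78 pos [0.4897 0.2402 0.2627] phi 53.03 tilt 0.04 turn z 0.0
 tool shift, yaw now [ 0.0081 -0.0083  0.1947]  after yaw [] [ 0.0081 -0.0083  0.1947]
 F [ 1.21  0.02 -0.6 ] open mm 59.95 ff 0.0
```

Emit:
play_rows --translation '[[0.0016, -0.0017, 0.045], [0.0016, -0.0017, 0.045], [0.0016, -0.0017, 0.045], [0.0016, -0.0017, 0.04], [0.0016, -0.0017, 0.014], [0, 0, 0.005], [0, 0, 0]]' --delta_rot '[[0, 0, 0], [0, 0, 0], [0, 0, 0], [0, 0, 0], [0, 0, 0], [0, 0, 0], [0, 0, 0]]' --grip '[0.36, 0.36, 0.36, 0.36, 0.36, 0.36, 0.36]'

```text
clock: 5.65
tool_pos: [0.4882, 0.2501, 0.0696]
eef_rot: [0.895, 0.446, 0.001, 0.0]
contact_force: [0.6, -0.8, 1.1]
opening: 0.68
finger_force: 0.0
```

Emit:
play_rows --translation '[[0, 0, 0], [0, 0, 0], [0, 0, 0], [0, 0, 0]]' --delta_rot '[[0, 0, 0], [0, 0, 0], [0, 0, 0], [0, 0, 0]]' --grip '[-0.1, -0.1, -0.1, -0.1]'

```text
clock: 6.15
tool_pos: [0.4879, 0.2502, 0.0697]
eef_rot: [0.895, 0.446, 0.001, -0.0]
contact_force: [-0.9, 0.7, 5.9]
opening: 0.48
finger_force: 30.0
```

```bash
python3 go.py .488 .2517 .0685
```

```text
clock 6.15 pos [0.4879 0.2502 0.0697] phi 53.02 tilt 0.08 turn z 0.0
 tool shift, yaw now [ 0.0013 -0.0008  0.0012]  after yaw [] [ 0.0013 -0.0008  0.0012]
 F [-0.88  0.68  5.9 ] open mm 42.25 ff 30.0
```

Emit:
play_rows --translation '[[0, 0, -0.01], [0, 0, -0.035], [0, 0, -0.045], [0, 0, -0.045], [0, 0, -0.045], [-0.0413, 0.0349, 0], [-0.0413, 0.0349, 0], [-0.0413, 0.0349, 0], [-0.0413, 0.0349, 0], [-0.0413, 0.0349, 0], [-0.0413, 0.0349, 0], [-0.0413, 0.0349, 0], [-0.0413, 0.0349, 0], [-0.0413, 0.0349, 0], [-0.0413, 0.0349, 0], [0, 0, 0.035], [0, 0, 0.03], [0, 0, 0]]' --delta_rot '[[0, 0, 0], [0, 0, 0], [0, 0, 0], [0, 0, 0], [0, 0, 0], [0, 0, 0], [0, 0, 0], [0, 0, 0], [0, 0, 0], [0, 0, 0], [0, 0, 0], [0, 0, 0], [0, 0, 0], [0, 0, 0], [0, 0, 0], [0, 0, 0], [0, 0, 0], [0, 0, 0]]' --grip '[-0.1, -0.1, -0.1, -0.1, -0.1, -0.1, -0.1, -0.1, -0.1, -0.1, -0.1, -0.1, -0.1, -0.1, -0.1, -0.1, -0.1, -0.1]'

```text
clock: 8.4
tool_pos: [0.5161, -0.2896, 0.1821]
eef_rot: [0.895, 0.446, -0.002, -0.002]
contact_force: [0.0, 0.3, -1.2]
opening: 0.479
finger_force: 30.0
```

```bash
python3 - <<'E'
from h import *
from go import plan
plan(.519,-.2905,.175)
im=np.mean([r.snapshot("scene") for _ in range(3)],0)
c=proj("scene",[.52,-.29,.09])[0];x0,y0=(c-[37,30]).astype(int);print(x0,y0)
cv2.imwrite("pics/g1.png",cv2.resize(im[y0:y0+60,x0:x0+75].astype(np.uint8),None,fx=10,fy=10,interpolation=cv2.INTER_CUBIC))
F=[]
for _ in range(4): r.snapshot("top");F.append(r.get_state()["contact_force"])
print(np.round(F,2))
E
```

```text
clock 8.4 pos [ 0.5161 -0.2896  0.1821] phi 53.02 tilt 0.3 turn z 0.0
 tool shift, yaw now [0.001  0.0029 0.0071]  after yaw [] [0.001  0.0029 0.0071]
 F [ 0.05  0.29 -1.21] open mm 42.13 ff 30.0
124 219
[[ 0.01  0.8  -1.16]
 [ 0.1  -0.12 -1.24]
 [-0.07  0.06 -0.64]
 [-0.1  -0.01 -0.98]]
```

View pics/g1.png

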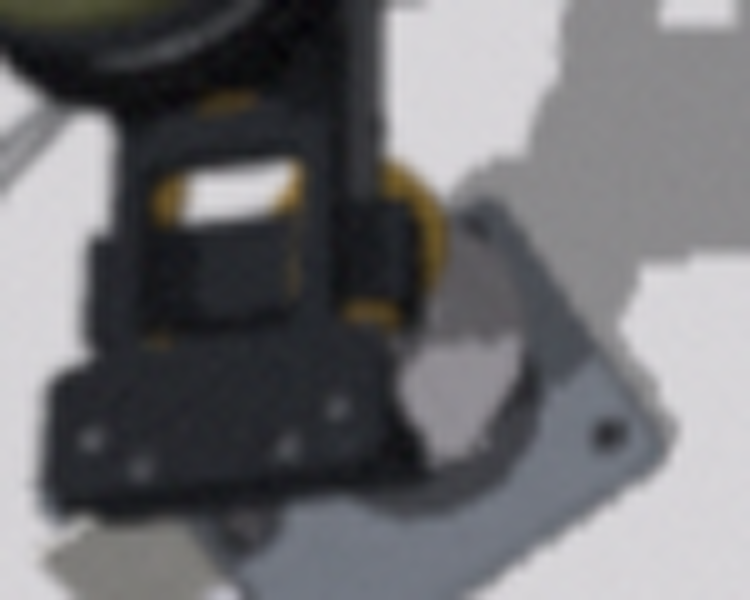

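The picture shows the weight held level over the pan, mostly hidden by the gripper. Its right edge is at about pixel (168.5,243). I'll check its centre against the projection.

```bash
python3 - <<'E'
from h import *
t=np.linspace(0,2*np.pi,73)
for off in((0,0),):
    for z in(.1154,.1274):
        P=np.c_[.5161+.022*np.cos(t),-.2896+.022*np.sin(t),0*t+z]
        u=(proj("scene",P)-[124,219])*10+4.5
        print(z,"right",u[u[:,0].argmax()],"left",u[:,0].min(),"top",u[u[:,1].argmin()],"bot",u[u[:,1].argmax()])
E
```

```text
0.1154 right [443.76490517 237.24422955] left 258.510991439809 top [364.95087831 167.98736333] bot [337.4002763  338.95690061]
0.1274 right [432.85342213 217.01092946] left 245.24915610083735 top [353.20246551 147.15467961] bot [324.9734497  319.64435951]
```

Emit:
play_rows --translation '[[0.001, 0.003, 0.007], [0, 0, 0.007], [0, 0, 0], [0, 0, 0]]' --delta_rot '[[0, 0, 0], [0, 0, 0], [0, 0, 0], [0, 0, 0]]' --grip '[-0.1, -0.1, -0.1, -0.1]'

```text
clock: 9.25
tool_pos: [0.5209, -0.2909, 0.1695]
eef_rot: [0.895, 0.446, -0.0, -0.0]
contact_force: [-0.2, 0.2, -1.3]
opening: 0.481
finger_force: 30.0
```

Emit:
play_rows --translation '[[-0.001, -0.001, 0.003], [0, 0, 0.0015], [0, 0, 0]]' --delta_rot '[[0, 0, 0], [0, 0, 0], [0, 0, 0]]' --grip '[-0.1, -0.1, -0.1]'

```text
clock: 9.62
tool_pos: [0.5195, -0.2912, 0.1651]
eef_rot: [0.895, 0.446, -0.0, -0.0]
contact_force: [0.4, 0.5, -2.2]
opening: 0.481
finger_force: 30.0
```

Emit:
play_rows --translation '[[0, 0, 0.001], [0, 0, 0]]' --delta_rot '[[0, 0, 0], [0, 0, 0]]' --grip '[-0.1, -0.1]'

```text
clock: 9.88
tool_pos: [0.5197, -0.2912, 0.1643]
eef_rot: [0.895, 0.446, 0.0, 0.0]
contact_force: [-0.2, -0.1, -1.4]
opening: 0.48
finger_force: 30.0
```

Emit:
play_rows --translation '[[0, 0, 0.0007], [0, 0, 0]]' --delta_rot '[[0, 0, 0], [0, 0, 0]]' --grip '[-0.1, -0.1]'

```text
clock: 10.12
tool_pos: [0.5197, -0.2912, 0.1637]
eef_rot: [0.895, 0.446, 0.0, 0.0]
contact_force: [-0.2, -0.6, 0.5]
opening: 0.482
finger_force: 30.0
```

```bash
cat > samp.py <<'E'
from h import *
def samp(n=10):
    F=[];M=[]
    for _ in range(n):
        r.snapshot("top");s=r.get_state();F.append(s["contact_force"]);M.append(s["moment"])
    print("t",round(s["clock"],2),"pos",np.round(s["tool_pos"],4),"F",np.round(np.mean(F,0),2),"M",np.round(np.mean(M,0),4),"sd",np.round(np.std(F,0),2),np.round(np.std(M,0),3),"open",round(s["opening"]*88,2))
if __name__=="__main__":
    import sys;samp(int(sys.argv[1]))
E
python3 samp.py 10
```

```text
t 10.62 pos [ 0.5197 -0.2912  0.1636] F [0.09 0.02 0.51] M [-0.0094 -0.0394 -0.0204] sd [0.61 0.37 0.5 ] [0.02  0.031 0.018] open 42.4
```

Emit:
play_rows --translation '[[0, 0, -0.0025], [0, 0, 0]]' --delta_rot '[[0, 0, 0], [0, 0, 0]]' --grip '[-0.1, -0.1]'

```text
clock: 10.88
tool_pos: [0.5195, -0.2912, 0.166]
eef_rot: [0.895, 0.446, -0.0, -0.0]
contact_force: [0.1, -0.2, -1.1]
opening: 0.48
finger_force: 30.0
```

```bash
python3 samp.py 10
```

```text
t 11.38 pos [ 0.5196 -0.2911  0.166 ] F [ 0.03  0.06 -1.44] M [-0.0323 -0.0306  0.0001] sd [0.33 0.43 0.37] [0.033 0.022 0.03 ] open 42.64
```

Emit:
play_rows --translation '[[0, 0, 0.0027], [0, 0, 0], [0.0008, -0.0002, 0], [0.0008, -0.0002, 0], [0.0008, -0.0002, 0], [0, 0, 0]]' --delta_rot '[[0, 0, 0], [0, 0, 0], [0, 0, 0], [0, 0, 0], [0, 0, 0], [0, 0, 0]]' --grip '[-0.1, -0.1, -0.1, -0.1, -0.1, -0.1]'

```text
clock: 12.12
tool_pos: [0.5206, -0.289, 0.1634]
eef_rot: [0.895, 0.446, -0.0, 0.0]
contact_force: [0.4, -2.4, 2.0]
opening: 0.482
finger_force: 30.0
```

Emit:
play_rows --translation '[[0.0008, -0.0002, 0], [0.0008, -0.0002, 0], [0, 0, 0]]' --delta_rot '[[0, 0, 0], [0, 0, 0], [0, 0, 0]]' --grip '[-0.1, -0.1, -0.1]'

```text
clock: 12.5
tool_pos: [0.5212, -0.2872, 0.1633]
eef_rot: [0.895, 0.446, 0.0, -0.0]
contact_force: [-0.8, -0.6, 0.8]
opening: 0.482
finger_force: 30.0
```

Emit:
play_rows --translation '[[0.0008, -0.0002, 0], [0.0008, -0.0002, 0], [0, 0, 0]]' --delta_rot '[[0, 0, 0], [0, 0, 0], [0, 0, 0]]' --grip '[-0.1, -0.1, -0.1]'

```text
clock: 12.88
tool_pos: [0.5219, -0.2857, 0.1633]
eef_rot: [0.895, 0.446, 0.0, -0.0]
contact_force: [-0.0, -0.7, 1.5]
opening: 0.482
finger_force: 30.0
```

Still on top of the end at 2–3 N. I'll sharpen the tip estimate with a shadow fit on the saved pictures, which costs no robot time.

```bash
cat > sh.py <<'E'
from fit import *
from scipy.optimize import differential_evolution
D=[]
for c in("top","scene"):
    q=least_squares(lambda q:res(q,c),[.51,-.3,-.14,.036,.058]).x
    g=cv2.imread(f"pics/{c}0.png").astype(float).mean(2)
    vv,uu=np.mgrid[0:384,0:512];ctr=proj(c,model(q,[0,0,.03]))[0]
    m=(abs(uu-ctr[0])<45)&(abs(vv-ctr[1])<45);px=np.c_[uu[m],vv[m]].astype(float);G=g[m]
    off=np.linspace(-.33,.33,3)
    def tf(z):  # subpixel plane coords in tester frame
        O=[]
        for a in off:
            for b in off:
                P=np.array([onz(c,p+[a,b],z) for p in px])[:,:2]-q[:2]
                O.append(P@np.array([[np.cos(q[2]),-np.sin(q[2])],[np.sin(q[2]),np.cos(q[2])]]))
        return np.array(O)
    A=tf(.0615);B=tf(0.)
    a0=A.mean(0);ra=np.hypot(*a0.T);b0=B.mean(0)
    mA=(ra<.031)&(ra>.0115)
    mB=(b0[:,1]>-.02)&(np.hypot(*b0.T)<.11)&~((abs(b0[:,0])<.052)&(b0[:,1]<.05)) &(ra>.04)
    ga=G[mA];lo,hi=np.percentile(ga,[3,70]);tA=np.clip((hi-ga)/(hi-lo),0,1)
    gb=G[mB];hi2=np.percentile(gb,80);lo2=np.percentile(gb,8);tB=np.clip((hi2-gb)/(hi2-lo2),0,1)
    D.append((A[:,mA],tA,B[:,mB],tB));print(c,q.round(4),mA.sum(),mB.sum(),lo,hi,lo2,hi2)
soft=lambda d,w=.0008:1/(1+np.exp(np.clip(d/w,-50,50)))
def cap(P,a,b,rad):
    u=b-a;t=np.clip(((P-a)@u)/(u@u+1e-12),0,1);return np.linalg.norm(P-a-t[...,None]*u,axis=-1)-rad
def mods(p,k=None):
    tip=p[:2];L=p[2:4];o=[]
    for i,(A,tA,B,tB) in enumerate(D):
        if k is not None and i!=k: continue
        o.append(soft(cap(A,.52*tip,tip+L*.0365,.004)).mean(0)-tA)
        d=np.linalg.norm(B-L*.0615,axis=-1)-.035
        e=np.minimum.reduce([np.maximum(abs(B[...,0]-s*L[0]*.014)-.048,abs(B[...,1]+.024-s*L[1]*.014)-.07) for s in(0,.5,1)])
        o.append(.7*(soft(np.minimum(d,e)).mean(0)-tB))
    return np.concatenate(o)
for k in(None,0,1):
    f=differential_evolution(lambda p:(mods(p,k)**2).sum(),[(-.007,.007)]*2+[(-.7,0),(.3,1.)],seed=1,maxiter=60,tol=1e-6)
    a=np.radians(-8);print(k,f.x.round(4),f.fun,"tip world",(np.array([[np.cos(a),-np.sin(a)],[np.sin(a),np.cos(a)]])@f.x[:2]).round(4))
E
time python3 sh.py
```

```text
top [ 0.5144 -0.29   -0.1361  0.0358  0.0575] 265 1514 124.94666666666667 156.33333333333334 176.4 217.0
scene [ 0.5152 -0.2934 -0.1401  0.0358  0.0578] 386 1952 94.43333333333332 134.16666666666669 128.33333333333334 199.66666666666666
None [ 5.000e-03  6.000e-04 -4.420e-01  6.127e-01] 72.69725909793516 tip world [ 0.0051 -0.0001]
0 [ 6.100e-03  1.000e-04 -4.369e-01  6.213e-01] 8.089483115710381 tip world [ 0.006  -0.0007]
1 [ 0.0045  0.0009 -0.4488  0.6041] 63.47873440970538 tip world [0.0046 0.0003]
real	1m17.520s
user	1m17.391s
sys	0m0.430s
```

Emit:
play_rows --translation '[[-0.0006, 0.0008, 0], [-0.0006, 0.0008, 0], [-0.0006, 0.0008, 0], [-0.0006, 0.0005, 0], [-0.0006, 0.0005, 0], [0, 0, 0]]' --delta_rot '[[0, 0, 0], [0, 0, 0], [0, 0, 0], [0, 0, 0], [0, 0, 0], [0, 0, 0]]' --grip '[-0.1, -0.1, -0.1, -0.1, -0.1, -0.1]'

```text
clock: 13.62
tool_pos: [0.523, -0.2903, 0.1634]
eef_rot: [0.895, 0.446, 0.0, 0.0]
contact_force: [0.6, 0.6, 1.3]
opening: 0.479
finger_force: 30.0
```

Emit:
play_rows --translation '[[-0.0006, 0.0005, 0], [-0.0006, 0.0005, 0], [-0.0006, 0.0005, 0], [0, 0, 0]]' --delta_rot '[[0, 0, 0], [0, 0, 0], [0, 0, 0], [0, 0, 0]]' --grip '[-0.1, -0.1, -0.1, -0.1]'

```text
clock: 14.12
tool_pos: [0.5229, -0.2928, 0.1634]
eef_rot: [0.895, 0.446, 0.0, 0.0]
contact_force: [-0.2, 1.7, 2.5]
opening: 0.48
finger_force: 30.0
```

Emit:
play_rows --translation '[[-0.0006, 0.0005, 0], [-0.0006, 0.0005, 0], [-0.0006, 0.0005, 0], [0, 0, 0]]' --delta_rot '[[0, 0, 0], [0, 0, 0], [0, 0, 0], [0, 0, 0]]' --grip '[-0.1, -0.1, -0.1, -0.1]'

```text
clock: 14.62
tool_pos: [0.5229, -0.2951, 0.1633]
eef_rot: [0.895, 0.446, -0.0, 0.0]
contact_force: [-0.3, 1.0, 2.4]
opening: 0.483
finger_force: 30.0
```

Emit:
play_rows --translation '[[0.0002, -0.0009, 0], [-0.0005, -0.0006, 0], [-0.0005, -0.0006, 0], [0, 0, 0]]' --delta_rot '[[0, 0, 0], [0, 0, 0], [0, 0, 0], [0, 0, 0]]' --grip '[-0.1, -0.1, -0.1, -0.1]'

```text
clock: 15.12
tool_pos: [0.521, -0.2946, 0.1635]
eef_rot: [0.895, 0.446, 0.0, 0.0]
contact_force: [1.6, -0.5, 1.3]
opening: 0.481
finger_force: 30.0
```

Emit:
play_rows --translation '[[-0.0005, -0.0006, 0], [-0.0005, -0.0006, 0], [-0.0005, -0.0006, 0], [0, 0, 0]]' --delta_rot '[[0, 0, 0], [0, 0, 0], [0, 0, 0], [0, 0, 0]]' --grip '[-0.1, -0.1, -0.1, -0.1]'

```text
clock: 15.62
tool_pos: [0.5183, -0.2944, 0.1633]
eef_rot: [0.895, 0.446, -0.0, -0.0]
contact_force: [0.9, -0.2, 1.3]
opening: 0.477
finger_force: 30.0
```

```bash
python3 samp.py 6
```

```text
t 15.93 pos [ 0.5184 -0.2944  0.1633] F [1.32 0.05 0.98] M [ 0.0082 -0.2868  0.0055] sd [0.32 0.52 0.43] [0.017 0.018 0.028] open 42.47
```

Emit:
play_rows --translation '[[0.0006, -0.0005, 0], [0.0006, -0.0005, 0], [0.0006, -0.0005, 0], [0.0006, -0.0005, 0], [0, 0, 0]]' --delta_rot '[[0, 0, 0], [0, 0, 0], [0, 0, 0], [0, 0, 0], [0, 0, 0]]' --grip '[-0.1, -0.1, -0.1, -0.1, -0.1]'

```text
clock: 16.55
tool_pos: [0.5177, -0.2914, 0.163]
eef_rot: [0.895, 0.446, -0.001, -0.0]
contact_force: [0.6, -0.4, -2.6]
opening: 0.482
finger_force: 30.0
```

Emit:
play_rows --translation '[[0.0006, -0.0005, 0], [0.0006, -0.0005, 0], [0.0006, -0.0005, 0], [0, 0, 0]]' --delta_rot '[[0, 0, 0], [0, 0, 0], [0, 0, 0], [0, 0, 0]]' --grip '[-0.1, -0.1, -0.1, -0.1]'

```text
clock: 17.05
tool_pos: [0.5178, -0.2899, 0.1633]
eef_rot: [0.895, 0.446, -0.0, 0.0]
contact_force: [-1.6, -4.6, -3.2]
opening: 0.482
finger_force: 30.0
```

Emit:
play_rows --translation '[[0.0006, -0.0005, 0], [0.0006, -0.0005, 0], [0.0006, -0.0005, 0], [0, 0, 0]]' --delta_rot '[[0, 0, 0], [0, 0, 0], [0, 0, 0], [0, 0, 0]]' --grip '[-0.1, -0.1, -0.1, -0.1]'

```text
clock: 17.55
tool_pos: [0.5181, -0.287, 0.1634]
eef_rot: [0.895, 0.446, -0.0, 0.0]
contact_force: [-0.2, -5.5, -1.8]
opening: 0.481
finger_force: 30.0
```

Captured: the force dropped to the bare weight at about (.5177,-.2914), then a sideways load of about 5 N appeared. Now lowering while easing back.

Emit:
play_rows --translation '[[-0.0003, 0.0003, 0.001], [-0.0003, 0.0003, 0.0015], [-0.0003, 0.0003, 0.0015], [0, 0, 0]]' --delta_rot '[[0, 0, 0], [0, 0, 0], [0, 0, 0], [0, 0, 0]]' --grip '[-0.1, -0.1, -0.1, -0.1]'

```text
clock: 18.05
tool_pos: [0.5182, -0.2878, 0.1593]
eef_rot: [0.895, 0.446, -0.0, -0.0]
contact_force: [-1.8, -3.4, 1.3]
opening: 0.482
finger_force: 30.0
```

```bash
python3 go.py .5148 -.292 .14
```

```text
clock 18.05 pos [ 0.5182 -0.2878  0.1593] phi 53.03 tilt 0.01 turn z 0.0
 tool shift, yaw now [-0.0054 -0.0002  0.0193]  after yaw [] [-0.0054 -0.0002  0.0193]
 F [-1.78 -3.35  1.3 ] open mm 42.4 ff 30.0
```

Emit:
play_rows --translation '[[-0.0009, 0, 0.001], [-0.0009, 0, 0.0025], [-0.0009, 0, 0.0025], [-0.0009, 0, 0.0025], [-0.0009, 0, 0.0025], [-0.0009, 0, 0.0025], [0, 0, 0]]' --delta_rot '[[0, 0, 0], [0, 0, 0], [0, 0, 0], [0, 0, 0], [0, 0, 0], [0, 0, 0], [0, 0, 0]]' --grip '[-0.1, -0.1, -0.1, -0.1, -0.1, -0.1, -0.1]'

```text
clock: 18.92
tool_pos: [0.5159, -0.2913, 0.1458]
eef_rot: [0.895, 0.447, 0.001, -0.0]
contact_force: [1.3, 2.5, -0.3]
opening: 0.482
finger_force: 30.0
```

Emit:
play_rows --translation '[[0, 0, 0.0025], [0, 0, 0.0025], [0, 0, 0.002], [0, 0, 0]]' --delta_rot '[[0, 0, 0], [0, 0, 0], [0, 0, 0], [0, 0, 0]]' --grip '[-0.1, -0.1, -0.1, -0.1]'

```text
clock: 19.42
tool_pos: [0.5154, -0.2918, 0.1387]
eef_rot: [0.895, 0.447, 0.0, -0.0]
contact_force: [2.5, 4.4, -0.7]
opening: 0.483
finger_force: 30.0
```

```bash
python3 go.py .5148 -.292 .128
```

```text
clock 19.43 pos [ 0.5154 -0.2918  0.1387] phi 53.05 tilt 0.04 turn z 0.0
 tool shift, yaw now [-0.0005 -0.0004  0.0107]  after yaw [] [-0.0005 -0.0004  0.0107]
 F [ 2.46  4.36 -0.69] open mm 42.48 ff 30.0
```

Emit:
play_rows --translation '[[-0.0008, 0, 0.0025], [-0.0008, 0, 0.0025], [0, 0, 0.0015], [0.0004, 0, 0], [0.0004, 0, 0]]' --delta_rot '[[0, 0, 0], [0, 0, 0], [0, 0, 0], [0, 0, 0], [0, 0, 0]]' --grip '[-0.1, -0.1, -0.1, -0.1, -0.1]'

```text
clock: 20.05
tool_pos: [0.5151, -0.2922, 0.1325]
eef_rot: [0.895, 0.447, 0.001, -0.0]
contact_force: [2.8, 4.3, 1.3]
opening: 0.482
finger_force: 30.0
```

Emit:
play_rows --translation '[[0, 0, 0.0015], [0, 0, 0.001], [0, 0, 0]]' --delta_rot '[[0, 0, 0], [0, 0, 0], [0, 0, 0]]' --grip '[-0.1, -0.1, -0.1]'

```text
clock: 20.42
tool_pos: [0.515, -0.2924, 0.1299]
eef_rot: [0.895, 0.447, 0.0, -0.0]
contact_force: [2.9, 4.6, 1.1]
opening: 0.48
finger_force: 30.0
```

```bash
python3 samp.py 3
```

```text
t 20.57 pos [ 0.5149 -0.2924  0.1299] F [2.71 4.55 1.03] M [ 0.9091 -0.6421  0.0061] sd [0.45 0.21 0.22] [0.016 0.021 0.011] open 42.42
```

Emit:
play_rows --translation '[[0.0006, 0, 0], [0.0006, 0, 0], [0, 0, 0]]' --delta_rot '[[0, 0, 0], [0, 0, 0], [0, 0, 0]]' --grip '[-0.1, -0.1, -0.1]'

```text
clock: 20.95
tool_pos: [0.5151, -0.2922, 0.1298]
eef_rot: [0.895, 0.446, -0.0, 0.0]
contact_force: [1.1, 3.4, -0.1]
opening: 0.478
finger_force: 30.0
```

```bash
python3 samp.py 3
```

```text
t 21.1 pos [ 0.5152 -0.2921  0.1298] F [2.44 2.75 0.66] M [ 0.5736 -0.4852 -0.0041] sd [0.26 0.27 0.07] [0.007 0.017 0.01 ] open 42.36
```

Emit:
play_rows --translation '[[0.0012, 0, 0], [0.0012, 0, 0], [0, 0, 0]]' --delta_rot '[[0, 0, 0], [0, 0, 0], [0, 0, 0]]' --grip '[-0.1, -0.1, -0.1]'

```text
clock: 21.48
tool_pos: [0.5159, -0.2907, 0.1295]
eef_rot: [0.895, 0.446, -0.001, -0.0]
contact_force: [-0.7, -0.6, -0.7]
opening: 0.479
finger_force: 30.0
```

```bash
python3 samp.py 3
```

```text
t 21.62 pos [ 0.5161 -0.2905  0.1296] F [-0.15 -0.54 -1.88] M [-0.105   0.011  -0.0145] sd [0.14 0.43 0.2 ] [0.06  0.042 0.032] open 42.05
```

Emit:
play_rows --translation '[[-0.0008, 0, 0.001], [0, 0, 0]]' --delta_rot '[[0, 0, 0], [0, 0, 0]]' --grip '[-0.1, -0.1]'

```text
clock: 21.88
tool_pos: [0.5161, -0.2908, 0.1287]
eef_rot: [0.895, 0.446, -0.0, 0.0]
contact_force: [-0.7, -0.2, -1.1]
opening: 0.482
finger_force: 30.0
```

```bash
python3 samp.py 3
```

```text
t 22.02 pos [ 0.5161 -0.2907  0.1288] F [-0.32 -0.57 -1.22] M [-0.1024  0.0568 -0.0028] sd [0.27 0.71 0.41] [0.006 0.029 0.015] open 42.34
```

Emit:
play_rows --translation '[[0, 0, 0.0015], [0, 0, 0]]' --delta_rot '[[0, 0, 0], [0, 0, 0]]' --grip '[-0.1, -0.1]'

```text
clock: 22.28
tool_pos: [0.5161, -0.2908, 0.1273]
eef_rot: [0.895, 0.446, -0.0, 0.0]
contact_force: [-0.7, -0.7, -0.1]
opening: 0.477
finger_force: 30.0
```

```bash
python3 samp.py 3
```

```text
t 22.43 pos [ 0.5161 -0.2908  0.1274] F [-1.13 -1.13 -0.94] M [-0.1399  0.1367  0.0087] sd [0.44 0.79 0.15] [0.066 0.015 0.01 ] open 42.15
```

Emit:
play_rows --translation '[[0, 0, 0.0015], [0, 0, 0]]' --delta_rot '[[0, 0, 0], [0, 0, 0]]' --grip '[-0.1, -0.1]'

```text
clock: 22.68
tool_pos: [0.5161, -0.2908, 0.1258]
eef_rot: [0.895, 0.446, -0.0, 0.0]
contact_force: [-1.7, -1.8, 0.5]
opening: 0.479
finger_force: 30.0
```

```bash
python3 samp.py 3
```

```text
t 22.82 pos [ 0.5161 -0.2907  0.1258] F [-0.83 -1.1   0.96] M [-0.2169  0.2153  0.0089] sd [0.3  0.39 0.41] [0.008 0.032 0.012] open 42.48
```

Emit:
play_rows --translation '[[-0.0007, 0, 0.001], [0, 0, 0]]' --delta_rot '[[0, 0, 0], [0, 0, 0]]' --grip '[-0.1, -0.1]'

```text
clock: 23.08
tool_pos: [0.516, -0.2911, 0.1248]
eef_rot: [0.895, 0.446, 0.0, 0.0]
contact_force: [-0.5, -0.0, 1.2]
opening: 0.48
finger_force: 30.0
```

```bash
python3 samp.py 4
```

```text
t 23.27 pos [ 0.516  -0.291   0.1248] F [-0.53 -0.1   0.44] M [-0.0163  0.0852 -0.0127] sd [0.35 0.09 0.67] [0.025 0.029 0.023] open 42.44
```

Emit:
play_rows --translation '[[0, 0, 0.001], [0, 0, 0]]' --delta_rot '[[0, 0, 0], [0, 0, 0]]' --grip '[-0.1, -0.1]'

```text
clock: 23.52
tool_pos: [0.5159, -0.2911, 0.1238]
eef_rot: [0.895, 0.446, 0.0, 0.0]
contact_force: [-0.6, 0.1, 0.3]
opening: 0.48
finger_force: 30.0
```

```bash
python3 samp.py 4
```

```text
t 23.73 pos [ 0.5159 -0.2911  0.1238] F [-0.05  0.52  0.91] M [ 0.0601  0.0866 -0.0043] sd [0.55 0.54 0.42] [0.021 0.025 0.025] open 42.25
```

Emit:
play_rows --translation '[[0, 0, -0.0012], [0, 0, 0], [0, 0, 0], [0, 0, 0], [0, 0, -0.01], [0, 0, -0.04], [0, 0, -0.05], [0.0413, -0.0349, -0.01], [0.0413, -0.0349, 0], [0.0413, -0.0349, 0], [0.0413, -0.0349, 0], [0.0413, -0.0349, 0]]' --delta_rot '[[0, 0, 0], [0, 0, 0], [0, 0, 0], [0, 0, 0], [0, 0, 0], [0, 0, 0], [0, 0, 0], [0, 0, 0], [0, 0, 0], [0, 0, 0], [0, 0, 0], [0, 0, 0]]' --grip '[-0.1, 0.36, 0.36, 0.36, 0.36, 0.36, 0.36, 0.36, 0.36, 0.36, 0.36, 0.36]'

```text
clock: 25.22
tool_pos: [0.5006, -0.0196, 0.2358]
eef_rot: [0.895, 0.446, 0.001, 0.0]
contact_force: [1.3, 1.3, 0.5]
opening: 0.678
finger_force: 0.0
```

```bash
python3 - <<'E'
from fit import *
from go import plan
plan(.4765,.3262,.25)
A=[]
for c,x0,y0,w in(("scene",140,225,44),("top",324,190,44)):
    im=np.mean([r.snapshot(c) for _ in range(3)],0).astype(np.uint8);cv2.imwrite(f"pics/{c}1.png",im)
    hsv=cv2.cvtColor(im,cv2.COLOR_BGR2HSV)
    m=((hsv[...,0]>10)&(hsv[...,0]<30)&(hsv[...,1]>90)&(hsv[...,2]>60)).astype(np.uint8)
    n,l,s,ce=cv2.connectedComponentsWithStats(m)
    q=least_squares(lambda q:res(q,c),[.51,-.3,-.14,.036,.058]).x
    for i in range(1,n):
        P=onz(c,ce[i],.066)
        if s[i,4]>40 and np.hypot(*(P[:2]-q[:2]))<.04: print(c,s[i],"rel axis",(P[:2]-q[:2]).round(4))
        
    A.append(cv2.resize(im[y0:y0+w,x0:x0+w],None,fx=9,fy=9,interpolation=cv2.INTER_CUBIC))
cv2.imwrite("pics/w1.png",np.hstack(A))
E
```

```text
clock 25.23 pos [ 0.5006 -0.0196  0.2358] phi 53.02 tilt 0.08 turn z 0.0
 tool shift, yaw now [ 0.2617 -0.2272 -0.0142]  after yaw [] [ 0.2616 -0.2273 -0.0142]
 F [1.26 1.26 0.55] open mm 59.69 ff 0.0
scene [155 244  18  17 202] rel axis [0.0036 0.0028]
top [339 205  14  13 110] rel axis [0.0026 0.0029]
```

View pics/w1.png

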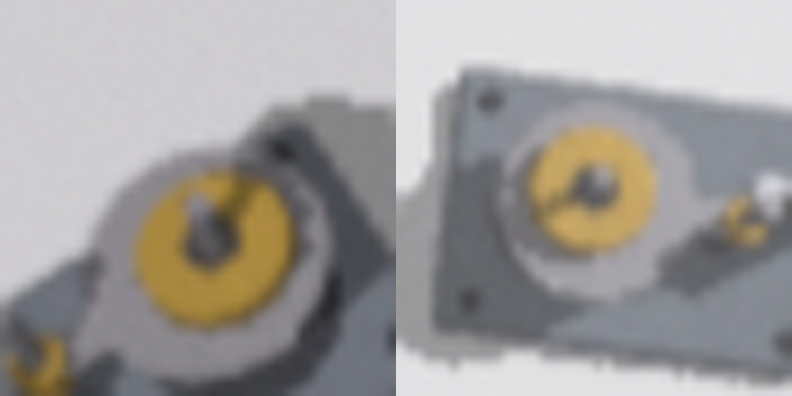

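The picture shows the weight flat on the pan. It sits about 3 mm off towards +x+y, and the rod still leans that way. The next weight has to push it further towards −x−y. I'll fetch weight two and refine the offset from the saved pictures.

Emit:
play_rows --translation '[[0.0436, -0.0378, 0], [0.0436, -0.0378, 0], [0.0436, -0.0378, 0], [0.0436, -0.0378, 0], [0.0436, -0.0378, 0], [0.0436, -0.0378, 0], [0, 0, 0.04], [0, 0, 0.04], [0, 0, 0.04], [0, 0, 0.03], [0, 0, 0.01], [0, 0, 0]]' --delta_rot '[[0, 0, 0], [0, 0, 0], [0, 0, 0], [0, 0, 0], [0, 0, 0], [0, 0, 0], [0, 0, 0], [0, 0, 0], [0, 0, 0], [0, 0, 0], [0, 0, 0], [0, 0, 0]]' --grip '[0.36, 0.36, 0.36, 0.36, 0.36, 0.36, 0.36, 0.36, 0.36, 0.36, 0.36, 0.36]'

```text
clock: 27.02
tool_pos: [0.4775, 0.3232, 0.075]
eef_rot: [0.895, 0.446, -0.0, 0.0]
contact_force: [-0.1, -1.4, -0.1]
opening: 0.681
finger_force: 0.0
```

```bash
cat > off.py <<'E'
from fit import *
import sys
def hull(c,X): return cv2.convexHull(np.float32(proj(c,X)*16).round().astype(np.int32))
t=np.linspace(0,2*np.pi,60)
def area(P,c):
    m=np.zeros((384*4,512*4),np.uint8);cv2.fillConvexPoly(m,np.int32(((P+.5)*4)),1);return m
def centre(c,mask,rad,z0,z1):  # best xy of a disc whose projected hull matches mask's hull
    ys,xs=np.nonzero(mask);h=cv2.convexHull(np.float32(np.c_[np.r_[xs-.5,xs+.5,xs-.5,xs+.5],np.r_[ys-.5,ys-.5,ys+.5,ys+.5]]))[:,0]
    M=cv2.moments(h);u=np.array([M["m10"],M["m01"]])/M["m00"];x=onz(c,u,(z0+z1)/2)[:2]
    for _ in range(6):
        P=np.vstack([np.c_[x[0]+rad*np.cos(t),x[1]+rad*np.sin(t),0*t+z] for z in(z0,z1)])
        hh=cv2.convexHull(np.float32(proj(c,P)))[:,0];m2=cv2.moments(hh);v=np.array([m2["m10"],m2["m01"]])/m2["m00"]
        x=x+onz(c,u,z1)[:2]-onz(c,v,z1)[:2]
    return x,M["m00"]/m2["m00"]
def yellow(im):
    hsv=cv2.cvtColor(im,cv2.COLOR_BGR2HSV);return ((hsv[...,0]>10)&(hsv[...,0]<32)&(hsv[...,1]>80)&(hsv[...,2]>50)).astype(np.uint8)
def comp(m,u):
    n,l,s,ce=cv2.connectedComponentsWithStats(m.astype(np.uint8));i=min((i for i in range(1,n) if s[i,4]>40),key=lambda i:np.hypot(*(ce[i]-u)));return l==i
if __name__=="__main__":
    tag=sys.argv[1];zt=float(sys.argv[2]);zb=float(sys.argv[3])
    for c in C:
        i0=cv2.imread(f"pics/{c}0.png");i1=cv2.imread(f"pics/{c}{tag}.png")
        w,a=centre(c,comp(yellow(i1),proj(c,[.5155,-.291,.066])[0]),.022,zb,zt)
        # pan: grey, low saturation, flood from pan point in picture 0
        hsv=cv2.cvtColor(i0,cv2.COLOR_BGR2HSV);g=i0.mean(2);u=proj(c,[.5148,-.292,.0615])[0]
        yy,xx=np.mgrid[0:384,0:512];d=np.hypot(xx-u[0],yy-u[1]);ref=np.median(i0[(d>4)&(d<7)],0)
        m=(abs(i0.astype(float)-ref).max(2)<14)&(d<16);m=cv2.morphologyEx(m.astype(np.uint8),cv2.MORPH_OPEN,np.ones((3,3)))
        p,b=centre(c,comp(m,u),.035,.0577,.0617)
        print(c,"weight",w.round(4),round(a,2),"pan",p.round(4),round(b,2),"off",(w-p).round(4))
E
python3 off.py 1 .0697 .0577; python3 go.py .477 .326 .0685
```

```text
scene weight [ 0.5166 -0.2898] 0.96 pan [ 0.5142 -0.2934] 0.92 off [0.0024 0.0036]
top weight [ 0.5179 -0.2884] 0.96 pan [ 0.5157 -0.2926] 0.98 off [0.0022 0.0042]
clock 27.02 pos [0.4775 0.3232 0.075 ] phi 52.92 tilt 0.04 turn z -0.1
 tool shift, yaw now [ 0.002  -0.0021  0.0065]  after yaw [] [ 0.002  -0.0021  0.0065]
 F [-0.09 -1.39 -0.07] open mm 59.89 ff 0.0
```

Emit:
play_rows --translation '[[0.002, -0.002, 0.0055], [0, 0, 0], [0, 0, 0], [0, 0, 0], [0, 0, 0], [0, 0, 0], [0, 0, -0.01], [0, 0, -0.04], [0, 0, -0.05], [0, 0, -0.06]]' --delta_rot '[[0, 0, 0], [0, 0, 0], [0, 0, 0], [0, 0, 0], [0, 0, 0], [0, 0, 0], [0, 0, 0], [0, 0, 0], [0, 0, 0], [0, 0, 0]]' --grip '[0.36, 0.36, -0.1, -0.1, -0.1, -0.1, -0.1, -0.1, -0.1, -0.1]'

```text
clock: 28.28
tool_pos: [0.4757, 0.3263, 0.2306]
eef_rot: [0.895, 0.446, -0.001, 0.0]
contact_force: [1.6, 1.0, -0.6]
opening: 0.484
finger_force: 30.0
```

```bash
python3 - <<'E'
from h import *
from go import plan
for c,p in(("scene",(140+(195-4)/9,225+(200-4)/9)),("top",(324+(207-4)/9,190+(178-4)/9))): print(c,onz(c,p,.098).round(4))
plan(.5176,-.2885,.176)
E
```

```text
scene [ 0.5179 -0.2884  0.098 ]
top [ 0.5183 -0.2858  0.098 ]
clock 28.27 pos [0.4757 0.3263 0.2306] phi 53.03 tilt 0.14 turn z 0.0
 tool shift, yaw now [-0.4658  0.4032  0.0555]  after yaw [] [-0.4656  0.4034  0.0555]
 F [ 1.62  0.98 -0.58] open mm 42.57 ff 30.0
```

Emit:
play_rows --translation '[[-0.0424, 0.0367, 0], [-0.0424, 0.0367, 0], [-0.0424, 0.0367, 0], [-0.0424, 0.0367, 0], [-0.0424, 0.0367, 0], [-0.0424, 0.0367, 0], [-0.0424, 0.0367, 0], [-0.0424, 0.0367, 0], [-0.0424, 0.0367, 0], [-0.0424, 0.0367, 0], [-0.0424, 0.0367, 0], [0, 0, 0.035], [0, 0, 0.018], [0, 0, 0], [0, 0, 0]]' --delta_rot '[[0, 0, 0], [0, 0, 0], [0, 0, 0], [0, 0, 0], [0, 0, 0], [0, 0, 0], [0, 0, 0], [0, 0, 0], [0, 0, 0], [0, 0, 0], [0, 0, 0], [0, 0, 0], [0, 0, 0], [0, 0, 0], [0, 0, 0]]' --grip '[-0.1, -0.1, -0.1, -0.1, -0.1, -0.1, -0.1, -0.1, -0.1, -0.1, -0.1, -0.1, -0.1, -0.1, -0.1]'

```text
clock: 30.15
tool_pos: [0.5191, -0.2875, 0.1774]
eef_rot: [0.894, 0.447, 0.0, 0.0]
contact_force: [-0.9, 0.2, -1.1]
opening: 0.487
finger_force: 30.0
```

```bash
python3 go.py .5172 -.2885 .1635
```

```text
clock 30.15 pos [ 0.5191 -0.2875  0.1774] phi 53.13 tilt 0.06 turn z 0.1
 tool shift, yaw now [-0.002  -0.0009  0.0139]  after yaw [] [-0.002  -0.0009  0.0139]
 F [-0.9   0.17 -1.1 ] open mm 42.88 ff 30.0
```

Emit:
play_rows --translation '[[-0.002, -0.001, 0.008], [0, 0, 0.004], [0, 0, 0.001], [0, 0, 0.0007], [0, 0, 0]]' --delta_rot '[[0, 0, 0], [0, 0, 0], [0, 0, 0], [0, 0, 0], [0, 0, 0]]' --grip '[-0.1, -0.1, -0.1, -0.1, -0.1]'

```text
clock: 30.78
tool_pos: [0.5163, -0.2896, 0.1631]
eef_rot: [0.895, 0.446, -0.0, 0.0]
contact_force: [-0.6, 0.3, 2.0]
opening: 0.479
finger_force: 30.0
```

```bash
python3 samp.py 3
```

```text
t 30.93 pos [ 0.5163 -0.2895  0.163 ] F [-1.24 -0.13  1.58] M [-0.0547  0.196   0.022 ] sd [0.24 0.15 0.6 ] [0.021 0.017 0.03 ] open 42.91
```

Emit:
play_rows --translation '[[0.0007, 0, 0], [0.0007, 0, 0], [0, 0, 0]]' --delta_rot '[[0, 0, 0], [0, 0, 0], [0, 0, 0]]' --grip '[-0.1, -0.1, -0.1]'

```text
clock: 31.3
tool_pos: [0.5174, -0.2885, 0.1629]
eef_rot: [0.895, 0.446, 0.0, 0.0]
contact_force: [0.1, -1.3, 1.5]
opening: 0.481
finger_force: 30.0
```

Emit:
play_rows --translation '[[0.0007, 0, 0], [0.0007, 0, 0], [0, 0, 0]]' --delta_rot '[[0, 0, 0], [0, 0, 0], [0, 0, 0]]' --grip '[-0.1, -0.1, -0.1]'

```text
clock: 31.68
tool_pos: [0.5182, -0.2867, 0.1626]
eef_rot: [0.895, 0.447, 0.0, -0.0]
contact_force: [0.2, -0.1, -1.0]
opening: 0.486
finger_force: 30.0
```

Emit:
play_rows --translation '[[0.0007, 0, 0], [0.0007, 0, 0], [0, 0, 0]]' --delta_rot '[[0, 0, 0], [0, 0, 0], [0, 0, 0]]' --grip '[-0.1, -0.1, -0.1]'

```text
clock: 32.05
tool_pos: [0.5189, -0.2861, 0.1628]
eef_rot: [0.895, 0.446, -0.0, 0.0]
contact_force: [0.1, -0.3, -1.0]
opening: 0.484
finger_force: 30.0
```

Emit:
play_rows --translation '[[-0.0002, 0, 0.001], [-0.0002, 0, 0.0015], [0, 0, 0.0015], [0, 0, 0]]' --delta_rot '[[0, 0, 0], [0, 0, 0], [0, 0, 0], [0, 0, 0]]' --grip '[-0.1, -0.1, -0.1, -0.1]'

```text
clock: 32.55
tool_pos: [0.5185, -0.2864, 0.1587]
eef_rot: [0.895, 0.446, -0.0, -0.0]
contact_force: [0.8, 0.9, -1.8]
opening: 0.481
finger_force: 30.0
```

```bash
python3 go.py .5136 -.295 .145
```

```text
clock 32.55 pos [ 0.5185 -0.2864  0.1587] phi 53.02 tilt 0.01 turn z 0.0
 tool shift, yaw now [-0.0098  0.0012  0.0137]  after yaw [] [-0.0098  0.0012  0.0137]
 F [ 0.76  0.91 -1.76] open mm 42.33 ff 30.0
```

Emit:
play_rows --translation '[[-0.0014, 0.0001, 0.0014], [-0.0014, 0.0001, 0.0014], [-0.0014, 0.0001, 0.0014], [-0.0014, 0.0001, 0.0014], [-0.0014, 0.0001, 0.0014], [-0.0014, 0.0001, 0.0014], [-0.0014, 0.0001, 0.0014], [-0.0014, 0.0001, 0.0014], [-0.0014, 0.0001, 0.0014], [-0.0014, 0.0001, 0.0014], [0, 0, 0]]' --delta_rot '[[0, 0, 0], [0, 0, 0], [0, 0, 0], [0, 0, 0], [0, 0, 0], [0, 0, 0], [0, 0, 0], [0, 0, 0], [0, 0, 0], [0, 0, 0], [0, 0, 0]]' --grip '[-0.1, -0.1, -0.1, -0.1, -0.1, -0.1, -0.1, -0.1, -0.1, -0.1, -0.1]'

```text
clock: 33.92
tool_pos: [0.5151, -0.296, 0.1461]
eef_rot: [0.894, 0.448, 0.004, 0.001]
contact_force: [5.2, 5.4, 3.3]
opening: 0.482
finger_force: 30.0
```

```bash
python3 go.py .5136 -.295 .145; python3 samp.py 2
```

```text
clock 33.92 pos [ 0.5151 -0.296   0.1461] phi 53.18 tilt 0.51 turn z 0.2
 tool shift, yaw now [-0.0001 -0.0018  0.0011]  after yaw [] [-0.0001 -0.0018  0.0011]
 F [5.16 5.45 3.27] open mm 42.44 ff 30.0
t 34.02 pos [ 0.5152 -0.296   0.1461] F [5.83 5.54 3.14] M [ 1.1761 -1.3263  0.0158] sd [0.42 0.17 0.14] [0.028 0.015 0.035] open 42.71
```

Emit:
play_rows --translation '[[-0.0004, -0.001, 0.001], [-0.0004, -0.001, 0.001], [0, 0, 0]]' --delta_rot '[[0, 0, 0], [0, 0, 0], [0, 0, 0]]' --grip '[-0.1, -0.1, -0.1]'

```text
clock: 34.4
tool_pos: [0.514, -0.2957, 0.1444]
eef_rot: [0.894, 0.448, 0.005, 0.002]
contact_force: [7.4, 5.0, 3.5]
opening: 0.485
finger_force: 30.0
```

```bash
python3 samp.py 2
```

```text
t 34.5 pos [ 0.514  -0.2957  0.1445] F [6.75 4.85 4.07] M [ 1.0893 -1.5955  0.0083] sd [0.15 0.19 0.25] [0.015 0.017 0.038] open 42.53
```

Emit:
play_rows --translation '[[-0.0005, -0.0008, 0.001], [-0.0003, -0.0003, 0.001], [0, 0, 0], [0.0015, 0.0012, 0], [0.0015, 0.0012, 0], [0.001, 0.001, 0], [0, 0, 0]]' --delta_rot '[[0, 0, 0], [0, 0, 0], [0, 0, 0], [0, 0, 0], [0, 0, 0], [0, 0, 0], [0, 0, 0]]' --grip '[-0.1, -0.1, -0.1, -0.1, -0.1, -0.1, -0.1]'

```text
clock: 35.38
tool_pos: [0.514, -0.2956, 0.1412]
eef_rot: [0.895, 0.447, 0.001, 0.0]
contact_force: [4.5, 4.6, 1.7]
opening: 0.484
finger_force: 30.0
```

```bash
python3 samp.py 2
```

```text
t 35.48 pos [ 0.514  -0.2956  0.1411] F [3.84 4.17 2.37] M [ 0.923  -0.9397  0.0046] sd [0.32 0.2  0.53] [0.014 0.03  0.019] open 42.29
```

Emit:
play_rows --translation '[[0.0015, 0.0002, 0], [0.0012, 0.0002, 0], [0.0006, 0, 0.0015], [0, 0, 0]]' --delta_rot '[[0, 0, 0], [0, 0, 0], [0, 0, 0], [0, 0, 0]]' --grip '[-0.1, -0.1, -0.1, -0.1]'

```text
clock: 35.98
tool_pos: [0.5144, -0.2947, 0.139]
eef_rot: [0.895, 0.446, -0.001, 0.0]
contact_force: [1.6, 0.7, 0.2]
opening: 0.487
finger_force: 30.0
```

```bash
python3 samp.py 2
```

```text
t 36.08 pos [ 0.5144 -0.2946  0.1391] F [ 1.97  0.15 -0.42] M [ 0.0452 -0.3541 -0.0172] sd [0.1  0.07 0.36] [0.024 0.046 0.012] open 43.09
```

Emit:
play_rows --translation '[[0.0005, 0.0006, 0.001], [0, 0, 0.0005], [0, 0, 0]]' --delta_rot '[[0, 0, 0], [0, 0, 0], [0, 0, 0]]' --grip '[-0.1, -0.1, -0.1]'

```text
clock: 36.45
tool_pos: [0.5152, -0.2942, 0.1376]
eef_rot: [0.895, 0.446, -0.001, -0.0]
contact_force: [0.2, -0.3, -1.2]
opening: 0.486
finger_force: 30.0
```

```bash
python3 samp.py 3
```

```text
t 36.6 pos [ 0.5156 -0.2941  0.1378] F [-0.5  -0.37 -1.25] M [-0.0329 -0.0164 -0.0188] sd [0.3  0.59 0.48] [0.029 0.022 0.031] open 42.82
```

Emit:
play_rows --translation '[[0, 0, 0.0015], [0, 0, 0.0005], [0, 0, 0]]' --delta_rot '[[0, 0, 0], [0, 0, 0], [0, 0, 0]]' --grip '[-0.1, -0.1, -0.1]'

```text
clock: 36.98
tool_pos: [0.5158, -0.2941, 0.1358]
eef_rot: [0.895, 0.446, -0.0, 0.0]
contact_force: [0.2, -0.1, 0.2]
opening: 0.486
finger_force: 30.0
```

```bash
python3 samp.py 3
```

```text
t 37.12 pos [ 0.5157 -0.2941  0.1359] F [-0.32 -0.55 -1.08] M [-0.0739 -0.026   0.0174] sd [0.14 0.43 0.07] [0.013 0.02  0.016] open 42.6
```

Emit:
play_rows --translation '[[0, 0, 0.0015], [0, 0, 0.0005], [0, 0, 0]]' --delta_rot '[[0, 0, 0], [0, 0, 0], [0, 0, 0]]' --grip '[-0.1, -0.1, -0.1]'

```text
clock: 37.5
tool_pos: [0.5158, -0.2941, 0.1338]
eef_rot: [0.895, 0.446, 0.0, 0.0]
contact_force: [-0.3, -1.3, -0.3]
opening: 0.483
finger_force: 30.0
```

```bash
python3 samp.py 3
```

```text
t 37.65 pos [ 0.5158 -0.2941  0.1339] F [-0.55 -0.03  0.1 ] M [-0.0876  0.0016  0.0269] sd [0.22 0.35 0.2 ] [0.026 0.02  0.033] open 42.45
```

Emit:
play_rows --translation '[[-0.0005, -0.0006, 0.001], [0, 0, 0], [0, 0, 0], [0, 0, 0], [0, 0, 0], [0, 0, -0.01], [0, 0, -0.04], [0, 0, -0.05], [0.0413, -0.0349, 0], [0.0413, -0.0349, 0], [0.0413, -0.0349, 0], [0.0413, -0.0349, 0], [0.0413, -0.0349, 0]]' --delta_rot '[[0, 0, 0], [0, 0, 0], [0, 0, 0], [0, 0, 0], [0, 0, 0], [0, 0, 0], [0, 0, 0], [0, 0, 0], [0, 0, 0], [0, 0, 0], [0, 0, 0], [0, 0, 0], [0, 0, 0]]' --grip '[-0.1, -0.1, 0.36, 0.36, 0.36, 0.36, 0.36, 0.36, 0.36, 0.36, 0.36, 0.36, 0.36]'

```text
clock: 39.28
tool_pos: [0.4998, -0.0224, 0.2336]
eef_rot: [0.895, 0.446, 0.001, 0.0]
contact_force: [0.4, 0.7, -0.0]
opening: 0.682
finger_force: 0.0
```

```bash
python3 - <<'E'
from fit import *
from go import plan
plan(.5685,.265,.23)
A=[]
for c,x0,y0,w in(("scene",140,225,44),("top",324,190,44)):
    im=np.mean([r.snapshot(c) for _ in range(3)],0).astype(np.uint8);cv2.imwrite(f"pics/{c}2.png",im)
    A.append(cv2.resize(im[y0:y0+w,x0:x0+w],None,fx=9,fy=9,interpolation=cv2.INTER_CUBIC))
cv2.imwrite("pics/w2.png",np.hstack(A))
E
python3 off.py 2 .078 .054
```

```text
clock 39.27 pos [ 0.4998 -0.0224  0.2336] phi 53.02 tilt 0.08 turn z 0.0
 tool shift, yaw now [ 0.2709 -0.118   0.0037]  after yaw [] [ 0.2709 -0.1181  0.0037]
 F [ 0.35  0.68 -0.04] open mm 59.99 ff 0.0
scene weight [ 0.5144 -0.2948] 0.99 pan [ 0.5142 -0.2934] 0.92 off [ 0.0002 -0.0014]
top weight [ 0.5157 -0.293 ] 0.94 pan [ 0.5157 -0.2926] 0.98 off [ 0.     -0.0004]
```

View pics/w2.png

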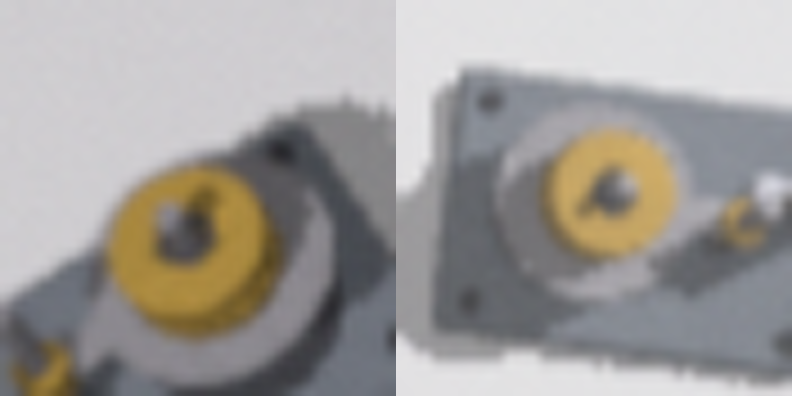

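The picture shows both weights stacked and centred, within about 1 mm of the pan centre, with the rod near upright. I'll fetch the third.

Emit:
play_rows --translation '[[0.0451, -0.0197, -0.004], [0.0451, -0.0197, 0], [0.0451, -0.0197, 0], [0.0451, -0.0197, 0], [0.0451, -0.0197, 0], [0.0451, -0.0197, 0], [0, 0, 0.04], [0, 0, 0.04], [0, 0, 0.04], [0, 0, 0.036], [0, 0, 0.005], [0, 0, 0], [0, 0, 0]]' --delta_rot '[[0, 0, 0], [0, 0, 0], [0, 0, 0], [0, 0, 0], [0, 0, 0], [0, 0, 0], [0, 0, 0], [0, 0, 0], [0, 0, 0], [0, 0, 0], [0, 0, 0], [0, 0, 0], [0, 0, 0]]' --grip '[0.36, 0.36, 0.36, 0.36, 0.36, 0.36, 0.36, 0.36, 0.36, 0.36, 0.36, 0.36, 0.36]'

```text
clock: 41.2
tool_pos: [0.5694, 0.2631, 0.0775]
eef_rot: [0.895, 0.446, 0.001, 0.0]
contact_force: [-0.1, 0.0, -0.0]
opening: 0.677
finger_force: 0.0
```

```bash
python3 go.py .5685 .2645 .0695; python3 - <<'E'
from h import *
for c,p in(("scene",(140+(168-4)/9,225+(213-4)/9)),("top",(324+(223-4)/9,190+(185-4)/9))): print(c,onz(c,p,.098).round(4))
E
```

```text
clock 41.2 pos [0.5694 0.2631 0.0775] phi 52.97 tilt 0.17 turn z -0.0
 tool shift, yaw now [ 0.0006 -0.0015  0.008 ]  after yaw [] [ 0.0006 -0.0015  0.008 ]
 F [-0.11  0.02 -0.04] open mm 59.53 ff 0.0
scene [ 0.5158 -0.2959  0.098 ]
top [ 0.5159 -0.2911  0.098 ]
```

Emit:
play_rows --translation '[[0.0005, -0.0015, 0.007], [0, 0, 0.001], [0, 0, 0], [0, 0, 0], [0, 0, 0], [0, 0, 0], [0, 0, 0]]' --delta_rot '[[0, 0, 0], [0, 0, 0], [0, 0, 0], [0, 0, 0], [0, 0, 0], [0, 0, 0], [0, 0, 0]]' --grip '[0.36, 0.36, -0.1, -0.1, -0.1, -0.1, -0.1]'

```text
clock: 42.08
tool_pos: [0.5673, 0.2645, 0.0679]
eef_rot: [0.895, 0.446, 0.0, 0.0]
contact_force: [0.7, -0.6, -0.2]
opening: 0.482
finger_force: 30.0
```

```bash
python3 go.py .5155 -.2935 .0695
```

```text
clock 42.08 pos [0.5673 0.2645 0.0679] phi 53.03 tilt 0.01 turn z 0.0
 tool shift, yaw now [-0.4769  0.2942 -0.0016]  after yaw [] [-0.4768  0.2944 -0.0016]
 F [ 0.65 -0.59 -0.15] open mm 42.46 ff 30.0
```

Emit:
play_rows --translation '[[0, 0, -0.01], [0, 0, -0.05], [0, 0, -0.055], [0, 0, -0.055], [-0.0433, 0.0267, 0], [-0.0433, 0.0267, 0], [-0.0433, 0.0267, 0], [-0.0433, 0.0267, 0], [-0.0433, 0.0267, 0], [-0.0433, 0.0267, 0], [-0.0433, 0.0267, 0], [-0.0433, 0.0267, 0], [-0.0433, 0.0267, 0], [-0.0433, 0.0267, 0], [-0.0433, 0.0267, 0], [0, 0, 0.04], [0, 0, 0.022], [0, 0, 0], [0, 0, 0]]' --delta_rot '[[0, 0, 0], [0, 0, 0], [0, 0, 0], [0, 0, 0], [0, 0, 0], [0, 0, 0], [0, 0, 0], [0, 0, 0], [0, 0, 0], [0, 0, 0], [0, 0, 0], [0, 0, 0], [0, 0, 0], [0, 0, 0], [0, 0, 0], [0, 0, 0], [0, 0, 0], [0, 0, 0], [0, 0, 0]]' --grip '[-0.1, -0.1, -0.1, -0.1, -0.1, -0.1, -0.1, -0.1, -0.1, -0.1, -0.1, -0.1, -0.1, -0.1, -0.1, -0.1, -0.1, -0.1, -0.1]'

```text
clock: 44.45
tool_pos: [0.5159, -0.2927, 0.1769]
eef_rot: [0.895, 0.447, 0.0, 0.001]
contact_force: [0.8, 0.1, -0.4]
opening: 0.489
finger_force: 30.0
```

```bash
python3 go.py .5153 -.294 .162
```

```text
clock 44.45 pos [ 0.5159 -0.2927  0.1769] phi 53.04 tilt 0.09 turn z 0.0
 tool shift, yaw now [-0.0014  0.0002  0.0149]  after yaw [] [-0.0014  0.0002  0.0149]
 F [ 0.77  0.1  -0.39] open mm 43.03 ff 30.0
```

Emit:
play_rows --translation '[[-0.0014, 0.0002, 0.008], [0, 0, 0.004], [0, 0, 0.0015], [0, 0, 0.0012], [0, 0, 0]]' --delta_rot '[[0, 0, 0], [0, 0, 0], [0, 0, 0], [0, 0, 0], [0, 0, 0]]' --grip '[-0.1, -0.1, -0.1, -0.1, -0.1]'

```text
clock: 45.08
tool_pos: [0.5148, -0.294, 0.1613]
eef_rot: [0.895, 0.446, 0.0, 0.0]
contact_force: [-0.6, 0.4, 1.8]
opening: 0.483
finger_force: 30.0
```

```bash
python3 samp.py 3
```

```text
t 45.23 pos [ 0.5148 -0.294   0.1613] F [-0.69  0.13  1.02] M [ 0.0378  0.0869 -0.0056] sd [0.22 0.59 0.59] [0.034 0.014 0.005] open 42.84
```

Emit:
play_rows --translation '[[0.0004, 0.0006, 0], [0.0004, 0.0006, 0], [0, 0, 0]]' --delta_rot '[[0, 0, 0], [0, 0, 0], [0, 0, 0]]' --grip '[-0.1, -0.1, -0.1]'

```text
clock: 45.6
tool_pos: [0.5159, -0.2941, 0.1611]
eef_rot: [0.895, 0.446, -0.0, -0.0]
contact_force: [-2.6, 0.8, 1.1]
opening: 0.484
finger_force: 30.0
```

Emit:
play_rows --translation '[[0.0006, -0.0005, 0], [0.0006, -0.0005, 0], [0, 0, 0]]' --delta_rot '[[0, 0, 0], [0, 0, 0], [0, 0, 0]]' --grip '[-0.1, -0.1, -0.1]'

```text
clock: 45.98
tool_pos: [0.5165, -0.2928, 0.1614]
eef_rot: [0.895, 0.446, 0.0, 0.001]
contact_force: [-0.9, 0.1, 2.6]
opening: 0.486
finger_force: 30.0
```

Emit:
play_rows --translation '[[-0.0005, -0.0006, 0], [-0.0005, -0.0006, 0], [0, 0, 0]]' --delta_rot '[[0, 0, 0], [0, 0, 0], [0, 0, 0]]' --grip '[-0.1, -0.1, -0.1]'

```text
clock: 46.35
tool_pos: [0.5152, -0.2924, 0.1614]
eef_rot: [0.895, 0.447, 0.001, 0.0]
contact_force: [1.8, -0.5, 1.5]
opening: 0.484
finger_force: 30.0
```

Emit:
play_rows --translation '[[-0.0005, -0.0006, 0], [-0.0005, -0.0006, 0], [0, 0, 0]]' --delta_rot '[[0, 0, 0], [0, 0, 0], [0, 0, 0]]' --grip '[-0.1, -0.1, -0.1]'

```text
clock: 46.72
tool_pos: [0.5131, -0.2924, 0.1612]
eef_rot: [0.895, 0.447, 0.0, 0.0]
contact_force: [1.2, 0.1, 1.9]
opening: 0.483
finger_force: 30.0
```

Emit:
play_rows --translation '[[-0.0006, 0.0005, 0], [-0.0006, 0.0005, 0], [0, 0, 0]]' --delta_rot '[[0, 0, 0], [0, 0, 0], [0, 0, 0]]' --grip '[-0.1, -0.1, -0.1]'

```text
clock: 47.1
tool_pos: [0.5128, -0.2937, 0.161]
eef_rot: [0.895, 0.447, -0.0, -0.0]
contact_force: [1.1, 2.5, 1.7]
opening: 0.485
finger_force: 30.0
```

Emit:
play_rows --translation '[[-0.0006, 0.0005, 0], [-0.0006, 0.0005, 0], [0, 0, 0]]' --delta_rot '[[0, 0, 0], [0, 0, 0], [0, 0, 0]]' --grip '[-0.1, -0.1, -0.1]'

```text
clock: 47.48
tool_pos: [0.5127, -0.2959, 0.161]
eef_rot: [0.895, 0.446, -0.0, -0.0]
contact_force: [-0.8, 1.8, 2.7]
opening: 0.481
finger_force: 30.0
```

Now sweeping +x along y ≈ −.2960.

Emit:
play_rows --translation '[[0.0005, 0.0006, 0], [0.0005, 0.0006, 0], [0, 0, 0]]' --delta_rot '[[0, 0, 0], [0, 0, 0], [0, 0, 0]]' --grip '[-0.1, -0.1, -0.1]'

```text
clock: 47.85
tool_pos: [0.5145, -0.2962, 0.1608]
eef_rot: [0.895, 0.446, -0.0, 0.0]
contact_force: [0.2, -1.0, -1.0]
opening: 0.489
finger_force: 30.0
```

Emit:
play_rows --translation '[[0.0005, 0.0006, 0], [0.0005, 0.0006, 0], [0, 0, 0]]' --delta_rot '[[0, 0, 0], [0, 0, 0], [0, 0, 0]]' --grip '[-0.1, -0.1, -0.1]'

```text
clock: 48.22
tool_pos: [0.516, -0.2957, 0.161]
eef_rot: [0.895, 0.446, -0.0, -0.0]
contact_force: [-0.2, 0.1, -0.8]
opening: 0.487
finger_force: 30.0
```

Emit:
play_rows --translation '[[0.0005, 0.0006, 0], [0.0005, 0.0006, 0], [0, 0, 0]]' --delta_rot '[[0, 0, 0], [0, 0, 0], [0, 0, 0]]' --grip '[-0.1, -0.1, -0.1]'

```text
clock: 48.6
tool_pos: [0.5169, -0.2957, 0.1609]
eef_rot: [0.895, 0.446, -0.001, -0.0]
contact_force: [-2.9, -0.7, -1.2]
opening: 0.483
finger_force: 30.0
```

Emit:
play_rows --translation '[[-0.0006, -0.0007, 0.001], [0, 0, 0.002], [0, 0, 0.0025], [0, 0, 0.0025], [0, 0, 0.0025], [0, 0, 0.0025], [0, 0, 0]]' --delta_rot '[[0, 0, 0], [0, 0, 0], [0, 0, 0], [0, 0, 0], [0, 0, 0], [0, 0, 0], [0, 0, 0]]' --grip '[-0.1, -0.1, -0.1, -0.1, -0.1, -0.1, -0.1]'

```text
clock: 49.48
tool_pos: [0.5165, -0.2956, 0.1478]
eef_rot: [0.895, 0.446, -0.0, -0.0]
contact_force: [-4.1, -0.7, 0.1]
opening: 0.488
finger_force: 30.0
```

```bash
python3 samp.py 3
```

```text
t 49.62 pos [ 0.5166 -0.2956  0.148 ] F [-4.13 -0.32 -0.27] M [-0.1548  0.8127  0.0435] sd [0.16 0.26 0.21] [0.008 0.036 0.024] open 42.88
```

Emit:
play_rows --translation '[[0, 0, 0.0015], [0, 0, 0.001], [0, 0, 0]]' --delta_rot '[[0, 0, 0], [0, 0, 0], [0, 0, 0]]' --grip '[-0.1, -0.1, -0.1]'

```text
clock: 50.0
tool_pos: [0.5166, -0.2956, 0.1456]
eef_rot: [0.895, 0.446, -0.0, -0.0]
contact_force: [-4.8, -0.7, 1.7]
opening: 0.489
finger_force: 30.0
```

```bash
python3 samp.py 4
```

```text
t 50.2 pos [ 0.5166 -0.2956  0.1456] F [-4.73 -0.29  1.26] M [-0.1234  1.0717  0.0142] sd [0.26 0.36 0.26] [0.022 0.041 0.032] open 42.67
```

Emit:
play_rows --translation '[[-0.0009, -0.0012, 0], [-0.0009, -0.0012, 0], [0, 0, 0]]' --delta_rot '[[0, 0, 0], [0, 0, 0], [0, 0, 0]]' --grip '[-0.1, -0.1, -0.1]'

```text
clock: 50.58
tool_pos: [0.5153, -0.2953, 0.1459]
eef_rot: [0.895, 0.447, 0.002, 0.001]
contact_force: [0.2, -0.7, -1.5]
opening: 0.486
finger_force: 30.0
```

```bash
python3 samp.py 4
```

```text
t 50.77 pos [ 0.5146 -0.2954  0.1457] F [ 0.06 -0.23 -1.24] M [-0.022  -0.0266 -0.0461] sd [0.36 0.5  0.23] [0.032 0.024 0.027] open 42.98
```

Emit:
play_rows --translation '[[0, 0, 0.001], [0, 0, 0.001], [0, 0, 0]]' --delta_rot '[[0, 0, 0], [0, 0, 0], [0, 0, 0]]' --grip '[-0.1, -0.1, -0.1]'

```text
clock: 51.15
tool_pos: [0.5138, -0.2956, 0.1435]
eef_rot: [0.895, 0.446, -0.0, -0.0]
contact_force: [-0.1, 0.3, -0.9]
opening: 0.486
finger_force: 30.0
```

```bash
python3 samp.py 4
```

```text
t 51.35 pos [ 0.5139 -0.2956  0.1436] F [ 0.27  0.21 -0.91] M [-0.0433 -0.0278 -0.0312] sd [0.58 0.3  0.3 ] [0.025 0.041 0.041] open 42.42
```

Emit:
play_rows --translation '[[0.0004, 0.0005, 0.001], [0, 0, 0.001], [0, 0, 0]]' --delta_rot '[[0, 0, 0], [0, 0, 0], [0, 0, 0]]' --grip '[-0.1, -0.1, -0.1]'

```text
clock: 51.72
tool_pos: [0.5146, -0.2956, 0.1416]
eef_rot: [0.895, 0.446, 0.0, 0.0]
contact_force: [0.2, -0.5, -0.4]
opening: 0.484
finger_force: 30.0
```

```bash
python3 samp.py 4
```

```text
t 51.92 pos [ 0.5146 -0.2956  0.1417] F [ 0.19  0.14 -0.67] M [-0.0426 -0.0343  0.0073] sd [0.34 0.5  0.13] [0.025 0.041 0.024] open 42.48
```

Emit:
play_rows --translation '[[0, 0, 0.001], [0, 0, 0.001], [0, 0, 0]]' --delta_rot '[[0, 0, 0], [0, 0, 0], [0, 0, 0]]' --grip '[-0.1, -0.1, -0.1]'

```text
clock: 52.3
tool_pos: [0.5146, -0.2956, 0.1396]
eef_rot: [0.895, 0.446, 0.0, 0.0]
contact_force: [0.3, -0.2, 0.4]
opening: 0.485
finger_force: 30.0
```

```bash
python3 samp.py 4
```

```text
t 52.5 pos [ 0.5146 -0.2956  0.1397] F [-0.06 -0.67  0.18] M [-0.0532 -0.0667  0.0075] sd [0.57 0.41 0.51] [0.03  0.022 0.036] open 42.89
```

Emit:
play_rows --translation '[[0, 0, 0.0003], [0, 0, 0], [0, 0, 0], [0, 0, 0], [0, 0, -0.01], [0, 0, -0.04], [0, 0, -0.05], [0.0413, -0.0349, 0], [0.0413, -0.0349, 0], [0.0413, -0.0349, 0], [0.0413, -0.0349, 0], [0, 0, 0]]' --delta_rot '[[0, 0, 0], [0, 0, 0], [0, 0, 0], [0, 0, 0], [0, 0, 0], [0, 0, 0], [0, 0, 0], [0, 0, 0], [0, 0, 0], [0, 0, 0], [0, 0, 0], [0, 0, 0]]' --grip '[-0.1, 0.36, 0.36, 0.36, 0.36, 0.36, 0.36, 0.36, 0.36, 0.36, 0.36, 0.36]'

```text
clock: 54.0
tool_pos: [0.5026, -0.0741, 0.2404]
eef_rot: [0.893, 0.451, 0.001, -0.001]
contact_force: [-0.1, -0.1, -0.8]
opening: 0.683
finger_force: 0.0
```

```bash
python3 - <<'E'
from fit import *
A=[]
for c,x0,y0,w in(("scene",140,225,44),("top",324,190,44)):
    im=np.mean([r.snapshot(c) for _ in range(3)],0).astype(np.uint8);cv2.imwrite(f"pics/{c}3.png",im)
    A.append(cv2.resize(im[y0:y0+w,x0:x0+w],None,fx=9,fy=9,interpolation=cv2.INTER_CUBIC))
cv2.imwrite("pics/w3.png",np.hstack(A)); print(r.get_state()["clock"])
E
for z in "082 .046" "086 .050" "090 .054"; do python3 off.py 3 .$z; done
```

```text
54.3
scene weight [ 0.5129 -0.2947] 0.98 pan [ 0.5142 -0.2934] 0.92 off [-0.0013 -0.0013]
top weight [ 0.5169 -0.2945] 0.96 pan [ 0.5157 -0.2926] 0.98 off [ 0.0012 -0.0019]
scene weight [ 0.5149 -0.295 ] 0.97 pan [ 0.5142 -0.2934] 0.92 off [ 0.0007 -0.0016]
top weight [ 0.5165 -0.2938] 0.95 pan [ 0.5157 -0.2926] 0.98 off [ 0.0008 -0.0011]
scene weight [ 0.5169 -0.2953] 0.96 pan [ 0.5142 -0.2934] 0.92 off [ 0.0027 -0.0019]
top weight [ 0.5161 -0.293 ] 0.95 pan [ 0.5157 -0.2926] 0.98 off [ 0.0004 -0.0004]
```

View pics/w3.png

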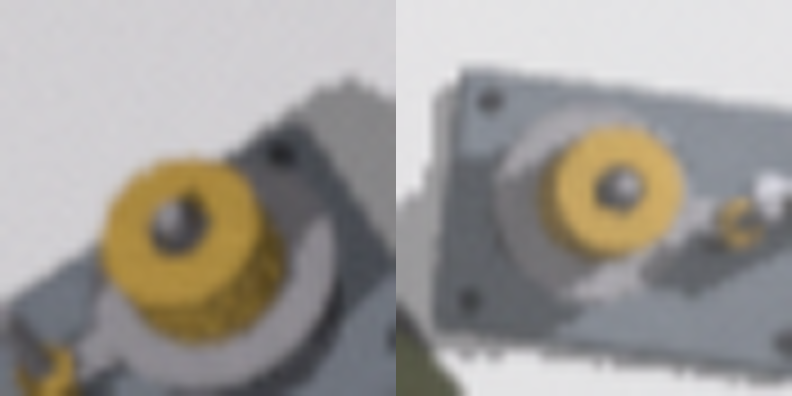

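The picture shows three weights stacked on the rod, centred to about 1.5 mm. Both views agree on a pan sink of about 15–16 mm, which is between the lines.

```bash
python3 -c "
from plant import r
print(r.finish_job())"
```

```text
the job is handed in; nothing more can be done
None
```

I handed the job in at about 54 s with three weights threaded on the straightened rod and resting on the pan, centred to about 1.5 mm; the scale faces away from both cameras, so "between the lines" rests on contact heights and pictures, which put the pan at about 15–16 mm (lines at 13 and 18).

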